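# Steady the tub stand, stamp the tubs and load them

## Robot

A 7-joint arm with a two-finger parallel gripper is mounted at the origin on the work surface; the furniture and walls round the work are solid. World frame = base frame: x ahead of the robot, y to its left, z up, the work surface at z = 0. Lengths are in m, angles in degrees, forces in N, time in s.
With the tool pointing down it reaches from about 0.425 to 1.025 m from the base axis. Payload 3.6 kg.
Tool frame: the origin (TCP) lies at the very end of the fingers, on their centre line; the grasp point (between the pads) lies 19 mm behind it; z points along the fingers, y is the line along which they close (so a half turn about z gives the same grasp; the last joint's range is limited). The gripper opens to 85 mm and grips with 20 to 120 N. Pads are 22 mm wide; open, the fingers measure 114 mm over their backs; the gripper's body (76 mm by 85 mm) begins 54 mm behind the grasp point. The pads swing forward as they close: fully open they stand 13 mm farther back than shut.
Start: joints at [64.601, 33.873, 2.773, 92.16, -1.908, 54.013, -1.931], TCP at [0.248, -0.681, 0.231] pointing down, gripper open.
Joint ranges: [-153.93, 153.93], [-27.13, 128.08], [-72.61, 78.16], [10.71, 143.7], [-87.88, 267.88], [4.46, 118.87], [-176.78, 176.78]. Speed limits (degrees/s): [147.25, 147.25, 180, 180, 180, 180, 180].

## Interface

Orientations are given as a 3x3 rotation matrix whose columns are the frame's x, y, z axes.
In Python, from rig import manip gives the robot as it stands.
- The arm moves only by the shell command python3 -m pendant 'ROWS' [FORCE]. ROWS is a JSON object of lists of equal length, an entry for each row: "linear": the shift along the tool's x, y, z in mm, a list of three; "delta_rot": the turn, a rotation vector about the tool's x, y, z in degrees, a list of three; "grip": the opening, from 0 (shut) to 1 (fully open). In form: {"linear": [[tx, ty, tz], ...], "delta_rot": [[ax, ay, az], ...], "grip": [grip, ...]}. A call has 1 to 20 rows; each row is the pose to reach, as a shift and turn from the pose commanded when the call began, along the tool's axes at that moment; what a row does not reach only later rows make up. A row lasts 1/10 s, in which the tool goes at most 50 mm and 8.59 degrees, less where a joint would pass 70% of its speed; a pose out of reach is approached as far as the arm can. A call with a gripper value outside its range is refused whole. The fingers move at their own pace and stop on an object; FORCE is the grip in N (left out, the last holds). Time passes only in rows, so rows that repeat a pose let the fingers close. It gives the time, the measured TCP pose, the force, the opening and the grip force at its end, in the units of the state.
- manip.read_state(): the state, without advancing time (a new reading comes with each control period).
- manip.camera(name): name is "scene" or "top"; returns (picture, depth): 384x512x3 uint8, red, green, blue; 384x512 float32, m along the optical axis (not along the pixel's ray), 0 where there is no reading.
- manip.calibration(name): a dict with "K" (3x3 intrinsics, pixels), "k1" (the pictures are not rectified: a ray, as slopes to the right and down, at radius r is drawn at 1 + k1 r^2 times it, then the intrinsics apply), "cam_to_world" (4x4, takes a point from camera to world coordinates). Camera axes: x right, y up, looking along -z (the intrinsics and any distortion apply to the point x, -y, -z); pixel columns grow to the right and rows downward; lengths in m; the calibration is good to about 2 mm. A picture is of the moment at which its call begins. calibration takes no time and is no camera call.
- manip.job_done(): hands the job in; it is judged then, once.
The state is a dict: "time_s": time; "joint_pos": joint angles; "qd": joint speeds; "tau": joint torques, N m; "ee_pos": TCP position; "eef_rot": TCP orientation; "force": force on the tool from outside, world axes, zero at the start; "wrist_torque": the same for the moment, N m; "gripper_width": finger opening in m; "finger_force": force on a finger pad.
Only numpy, scipy, OpenCV 4.12 (cv2) and the standard library are available. Lean on these libraries where they do the work, as an engineer would, in place of code of your own. Each camera call takes 0.05 s, during which the arm holds its last target. There are 200 camera calls.

## Task

The round tub stand rocks on its wooden base: first turn it until its one short foot rests on the base's raised block, so that all four feet touch and it stands level and steady in the middle of the base. Then stamp every tub on the table (there are three or four), tallest first, by pressing it upright and centred onto the sprung stamp pad until the pad is fully down for a moment, and stand the stamped tubs upright on the stand's tray, clear of its rim, with the stand still level. Leave the star cutter, the timer and the loose ring where they are.

Things in the scene. Friction and masses are not known exactly. Their poses are not given: they have to be found in the camera images.
- base: Fixed wooden disc, 260 mm across and 12 mm thick, lying on the table; origin at the centre of its underside. Its own +x axis points from the centre to its one raised block (56 mm radially from radius 62 to 118 mm, 38 mm wide, 12 mm higher than the disc).
- block_top (a point): Point on top of the base's raised block, 80 mm from the base's centre, 24 mm above the table: where the short foot belongs. Axes as the base.
- stand_grip (a point): Grip point of the loose tub stand (0.5 kg), on its upright flat handle in the middle of the tray: 34 mm along the stand's x, 14 mm thick along its y; grip point 42 mm above the tray top, handle top 62 mm. Stand's +x: towards its short foot; z: its axis. Seated: x along the base's x, grip point 101 mm above the table. At the start it leans up to 0.16 rad, turned 0.5 to 1.4 rad anticlockwise.
- short_foot (a point): Centre of the underside of the stand's short foot. The stand has four steel feet, 18 mm thick, 80 mm from its centre, 90 degrees apart; three reach 40 mm below the tray, this one is 12 mm shorter. Above it a small square ear sticks out 13 mm from the tray's edge.
- tray (a point): Centre of the top face of the stand's pale wooden round tray, 220 mm across, 7 mm thick, axes as the stand; 59 mm above the table when seated. The handle stands here; there is room for four tubs round it, at about 62 mm from the centre.
- stamp_top (a point): Centre of the upper face of the sprung stamp pad, a dark disc 72 mm across that faces up on a grey housing fixed to the table; the point moves with the pad. z up.
- stamp_down (a point): Fixed point on the stamp's axis, 16 mm above the table: where the centre of the pad's upper face comes to lie when the pad is fully down, 8 mm below its rest. z up. A tub whose underside is within 1.4 mm of this height has pressed the pad fully down.
- stamp (a joint): How far the stamp pad is pressed down, m: 0 at rest, 0.008 fully down. The spring takes about 10 N fully down and brings the pad back up.
- tall_mid (a point): Middle (45 mm above its underside) of the tall tub: a plain aluminium cylinder 50 mm across with a dark 52 mm cap, 90 mm tall, about 0.14 kg. z is its axis. May be absent.
- mid_mid (a point): Middle (35 mm above its underside) of the middle-sized tub: a sugar-sprinkle tub with a 42 mm body and a 44 mm cap, 70 mm tall, about 0.11 kg. z is its axis. May be absent.
- low_mid (a point): Middle (22 mm above its underside) of the low tub: a white pot 52 mm across with an aluminium 53 mm lid, 44 mm tall, about 0.10 kg. z is its axis. May be absent.
- flat_mid (a point): Middle (13 mm above its underside) of the flat tub: a steel round tin 54 mm across with an aluminium 55 mm lid, 26 mm tall, about 0.08 kg. z is its axis. May be absent.
- cutter_star: Bystander: metal star biscuit cutter, 57 x 55 x 22 mm, loose; origin at the centre of its underside.
- timer: Bystander: wind-up kitchen timer, 62 mm across, 58 mm tall, loose; origin at the centre of its underside.
- ring: Bystander: loose ring 59 mm across, 12 mm high; origin at the centre of its underside.
Mind the look-alikes: they are no part of the job. What is shaped like the part that bears low_mid but black is not meant.

How it is judged:
By the outcome, as a careful person would: the job done as asked, in the order asked, and still so for the second after the job is handed in, with the robot touching nothing.
Of tall_tub, mid_tub, low_tub, flat_tub only 3 to 4 are there at a start; the rules pass over those that are not, and their reading is None.
At some moment in a run one of low_tub, flat_tub may be knocked a few centimetres aside while the robot is not near it.
It also fails if it takes over 210 s, if anything falls off the work surface, if the arm or the gripper's body presses on something with over 40 N, if the wrist force passes 120 N, or if a joint passes its speed limit or range.

## Working session

There is one attempt and no reset: what is moved stays moved. The work goes in short steps, Python scripts to look and compute and a shell command to move; the robot and the scene stay as the last step left them, time stands still between calls to the robot, and variables do not carry over. Pictures are saved under pics/ and viewed, at most 14 in all, crops included, and the job is handed in when it is done.

```bash
ls; mkdir -p pics
cat > h.py <<'E'
import numpy as np, cv2
from rig import manip
def snap(n,tag):
    im,d=manip.camera(n); np.savez(f'pics/{tag}.npz',im=im,d=d)
    cv2.imwrite(f'pics/{tag}.png',im[:,:,::-1]); return im,d
def cloud(n,d):
    c=manip.calibration(n);K=np.array(c['K']);k=c['k1'];T=np.array(c['cam_to_world'])
    v,u=np.mgrid[:d.shape[0],:d.shape[1]].astype(float)
    x=(u-K[0,2])/K[0,0];y=(v-K[1,2])/K[1,1];rd=np.hypot(x,y);r=rd.copy()
    for _ in range(20): r=rd/(1+k*r*r)
    s=np.where(rd>0,r/np.maximum(rd,1e-9),1);x=x*s;y=y*s
    P=np.stack([x*d,-y*d,-d,np.ones_like(d)],-1)@T.T
    P=P[...,:3]; P[d<=0]=np.nan
    return P
def ray(n,u,v,z):
    c=manip.calibration(n);K=np.array(c['K']);k=c['k1'];T=np.array(c['cam_to_world'])
    x=(u-K[0,2])/K[0,0];y=(v-K[1,2])/K[1,1];rd=np.hypot(x,y);r=rd
    for _ in range(20): r=rd/(1+k*r*r)
    s=r/rd if rd>0 else 1
    w=T[:3,:3]@np.array([x*s,-y*s,-1]);o=T[:3,3]
    return o+w*(z-o[2])/w[2]
E
python3 - <<'E'
from h import *
s=manip.read_state()
print(s)
for n in('scene','top'):
    snap(n,n+'0'); c=manip.calibration(n); print(n,c)
E
```

```text
pics
{'time_s': 0.0, 'joint_pos': array([64.5996103 , 33.92653559,  2.76695269, 92.23706654, -1.90786805,
       54.01189836, -1.93217869]), 'qd': array([-0.06377593,  0.00877126, -0.06602509, -0.07148099, -0.00460732,
        0.17123268,  0.03327862]), 'tau': array([-7.20669814e-04, -5.48693347e+01,  1.54602226e+00, -1.98124856e+01,
        9.38949961e-03,  8.80456239e-03,  1.90967242e-06]), 'ee_pos': array([ 0.24820335, -0.68030427,  0.23012627]), 'eef_rot': array([[ 9.39412224e-01,  3.42788390e-01, -8.90530315e-04],
       [ 3.42789524e-01, -9.39409940e-01,  2.07547808e-03],
       [-1.25123241e-04, -2.25499394e-03, -9.99997450e-01]]), 'force': array([-1.16061853, -0.30297311,  0.04842464]), 'wrist_torque': array([-0.02586583,  0.08010466,  0.02512446]), 'finger_force': 0.0, 'gripper_width': 0.08534377403242169}
scene {'K': array([[412.53275301,   0.        , 254.66083058],
       [  0.        , 412.53275301, 187.35345551],
       [  0.        ,   0.        ,   1.        ]]), 'k1': 0.01604816701658246, 'cam_to_world': array([[ 0.76754498,  0.23484315, -0.59642552, -0.21140734],
       [-0.6406605 ,  0.31112065, -0.70196728, -0.88218429],
       [ 0.02070809,  0.92089773,  0.38925383,  0.55700784],
       [ 0.        ,  0.        ,  0.        ,  1.        ]])}
top {'K': array([[468.46362784,   0.        , 258.38220034],
       [  0.        , 468.46362784, 195.04870803],
       [  0.        ,   0.        ,   1.        ]]), 'k1': -0.17679969214136995, 'cam_to_world': array([[-0.06826189,  0.97594049, -0.207076  ,  0.20462925],
       [-0.99766222, -0.06744631,  0.01100426, -0.04854385],
       [-0.00322701,  0.20734307,  0.97826297,  1.39861528],
       [ 0.        ,  0.        ,  0.        ,  1.        ]])}
```

View pics/top0.png

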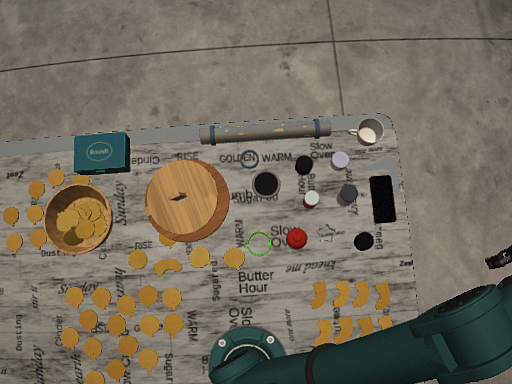

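View pics/scene0.png

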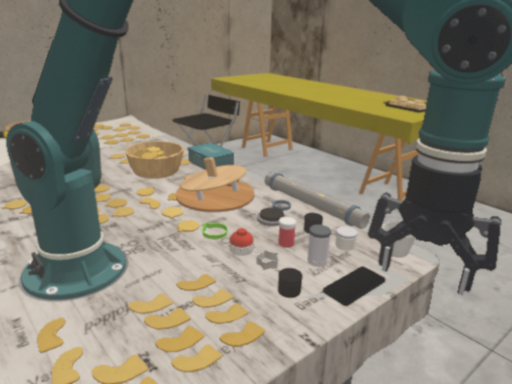

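```bash
cat > m0.py <<'E'
from h import *
z=np.load('pics/top0.npz');im,d=z['im'],z['d'];P=cloud('top',d)
a=cv2.resize(im[130:265,130:410],None,fx=2.8,fy=2.8,interpolation=cv2.INTER_CUBIC)
z2=np.load('pics/scene0.npz')
b=cv2.resize(z2['im'][140:305,165:400],None,fx=2.8,fy=2.8,interpolation=cv2.INTER_CUBIC)
cv2.imwrite('pics/a.png',a[:,:,::-1]);cv2.imwrite('pics/b.png',b[:,:,::-1])
H=P[...,2]
m=((H>0.006)&(H<.3)&(P[...,0]>.3)).astype(np.uint8)
n,l,st,ce=cv2.connectedComponentsWithStats(m)
for i in range(1,n):
    if st[i,4]<30: continue
    q=P[l==i]; zt=np.percentile(q[:,2],90); t=q[q[:,2]>zt-.006]
    print(ce[i].round(),st[i,4],'zmax',zt.round(4),'top mid',((t.max(0)+t.min(0))/2)[:2].round(3),'ext',np.ptp(t,0)[:2].round(3))
# tray plane
y,x=np.mgrid[:384,:512]
s=((np.hypot(x-182,y-198)<36)&(H>.025)&(H<.11))
q=P[s]
best=0
rng=np.random.default_rng(0)
for _ in range(300):
    t=q[rng.choice(len(q),3,False)];nn=np.cross(t[1]-t[0],t[2]-t[0]);nn/=np.linalg.norm(nn)+1e-12
    k=abs((q-t[0])@nn)<.003
    if k.sum()>best: best=k.sum();kk=k
t=q[kk];c=t.mean(0);nn=np.linalg.svd(t-c)[2][2];nn*=np.sign(nn[2]);print('tray n',nn,c,best,len(q), t.min(0),t.max(0))
hh=((P-c)@nn); hm=s&(hh>.025)|((np.hypot(x-182,y-198)<25)&(hh>.02))
q=P[hm];print('handle',len(q),q.mean(0),q.min(0),q.max(0),np.linalg.svd(q-q.mean(0))[2][0])
E
python3 m0.py
```

```text
[265. 132.] 2206 zmax 0.0596 top mid [ 0.69  -0.098] ext [0.049 0.397]
[368. 131.] 622 zmax 0.0671 top mid [ 0.664 -0.409] ext [0.08  0.101]
[ 83. 197.] 6668 zmax 0.0846 top mid [0.45  0.471] ext [0.212 0.213]
[249. 159.] 140 zmax 0.0165 top mid [ 0.613 -0.043] ext [0.06  0.057]
[339. 161.] 281 zmax 0.0485 top mid [ 0.585 -0.316] ext [0.052 0.053]
[304. 165.] 287 zmax 0.0485 top mid [ 0.577 -0.208] ext [0.051 0.052]
[186. 201.] 5609 zmax 0.0845 top mid [0.524 0.123] ext [0.161 0.138]
[ 56. 177.] 199 zmax 0.0129 top mid [0.599 0.576] ext [0.065 0.065]
[266. 184.] 642 zmax 0.0279 top mid [ 0.53  -0.088] ext [0.072 0.07 ]
[383. 199.] 924 zmax 0.0135 top mid [ 0.461 -0.443] ext [0.146 0.071]
[ 36. 189.] 187 zmax 0.0123 top mid [0.566 0.644] ext [0.063 0.068]
[346. 195.] 353 zmax 0.0942 top mid [ 0.469 -0.322] ext [0.05  0.049]
[311. 200.] 240 zmax 0.0737 top mid [ 0.467 -0.218] ext [0.042 0.042]
[ 10. 215.] 185 zmax 0.0127 top mid [0.484 0.73 ] ext [0.063 0.06 ]
[327. 232.] 76 zmax 0.0255 top mid [ 0.37  -0.259] ext [0.054 0.05 ]
[296. 238.] 371 zmax 0.0588 top mid [ 0.358 -0.168] ext [0.023 0.031]
[363. 241.] 298 zmax 0.0479 top mid [ 0.334 -0.364] ext [0.051 0.052]
[ 14. 242.] 199 zmax 0.0125 top mid [0.398 0.714] ext [0.064 0.057]
[257. 243.] 114 zmax 0.019 top mid [ 0.352 -0.051] ext [0.066 0.078]
[199. 256.] 241 zmax 0.0121 top mid [0.328 0.123] ext [0.055 0.063]
[234. 256.] 214 zmax 0.0124 top mid [0.323 0.021] ext [0.045 0.06 ]
[137. 259.] 193 zmax 0.0118 top mid [0.332 0.311] ext [0.061 0.058]
[167. 263.] 129 zmax 0.0116 top mid [0.313 0.221] ext [0.026 0.078]
tray n [-0.14184048  0.18865697  0.97174576] [0.49519582 0.1601154  0.06746954] 2742 3904 [0.39125107 0.0542232  0.03960385] [0.59734721 0.26915558 0.09423482]
handle 99 [0.48774515 0.16954979 0.12018222] [0.4777501  0.15130698 0.08620514] [0.50090849 0.1908592  0.13527318] [-0.14370285  0.64028828  0.754573  ]
```

View pics/a.png

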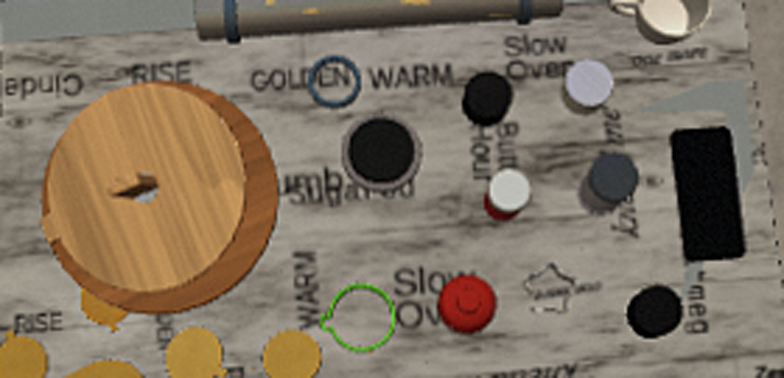

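View pics/b.png

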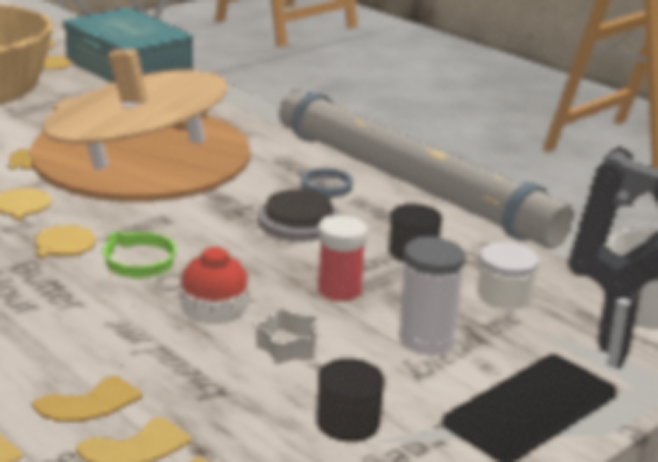

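```bash
cat > m1.py <<'E'
from h import *
from scipy.optimize import least_squares
def circ(p,R=None):
    if R is None:
        f=lambda a:np.hypot(p[:,0]-a[0],p[:,1]-a[1])-a[2]; a0=[*p.mean(0),.1]
    else:
        f=lambda a:np.hypot(p[:,0]-a[0],p[:,1]-a[1])-R; a0=p.mean(0)
    r=least_squares(f,a0,loss='soft_l1',f_scale=.001); return r.x, np.median(abs(f(r.x)))
def run(n,tag,zb):
    z=np.load(f'pics/{tag}.npz');im,d=z['im'],z['d'];P=cloud(n,d);P[...,2]-=zb
    reg=(abs(P[...,0]-.49)<.16)&(abs(P[...,1]-.15)<.16)
    b=reg&(abs(P[...,2]-.012)<.004)
    hsv=cv2.cvtColor(im,cv2.COLOR_RGB2HSV); b&=hsv[...,1]>90
    n_,l,st,_=cv2.connectedComponentsWithStats(b.astype(np.uint8));b=l==1+st[1:,4].argmax()
    q=P[b]; print(n,'base pts',len(q),'z',np.median(q[:,2]))
    # outer edge: convex hull
    h=cv2.convexHull(q[:,:2].astype(np.float32))[:,0]
    c,e=circ(h,.130);h=h[abs(np.hypot(*(h-c).T)-.13)<.004];c,e=circ(h,.130);print('base c',c,e,len(h),circ(h))
    t=reg&(P[...,2]>.026)&(P[...,2]<.095);q=P[t]
    k=np.ones(len(q),bool)
    rng=np.random.default_rng(1);best=0
    for _ in range(600):
        s=q[rng.choice(len(q),3,False)];nn=np.cross(s[1]-s[0],s[2]-s[0]);nn/=np.linalg.norm(nn)+1e-12
        kk=abs((q-s[0])@nn)<.002
        if kk.sum()>best and abs(nn[2])>.9: best=kk.sum();k=kk
    for _ in range(5):
        c0=q[k].mean(0);nn=np.linalg.svd(q[k]-c0)[2][2];nn*=np.sign(nn[2]);k=abs((q-c0)@nn)<.003
    print('tray n',nn,'lean',np.arccos(nn[2]),'dir',np.degrees(np.arctan2(nn[1],nn[0])),k.sum())
    ex=np.cross([0,1,0],nn);ex/=np.linalg.norm(ex);ey=np.cross(nn,ex)
    p=np.stack([(q[k]-c0)@ex,(q[k]-c0)@ey],1)
    h=cv2.convexHull(p.astype(np.float32))[:,0]
    c,e=circ(h,.11);g=abs(np.hypot(*(h-c).T)-.11)<.003;c,e=circ(h[g],.11)
    C=c0+ex*c[0]+ey*c[1];print('tray C',C,e)
    r=np.hypot(*(p-c).T);ear=p[(r>.1145)&(r<.128)]-c
    a=np.degrees(np.arctan2(ear[:,1],ear[:,0]));print('ear ang',len(a),np.median(a),a.min() if len(a) else 0,a.max() if len(a) else 0,r.max())
    Q=P[reg];hh=(Q-C)@nn;w=np.stack([(Q-C)@ex,(Q-C)@ey],1)
    m=(hh>.05)&(hh<.07)&(np.hypot(*w.T)<.04);w=w[m]
    print('handle',len(w),cv2.minAreaRect(w.astype(np.float32)),'hmax',hh[m].max(), 'world',Q[m].mean(0))
if __name__=='__main__':
    run('top','top0',.004);run('scene','scene0',0)
    z=np.load('pics/scene0.npz');P=cloud('scene',z['d']);H=P[...,2]
    for nm,x,y,hz in [('tall',.469,-.322,.09),('mid',.467,-.218,.07),('low',.585,-.316,.044),('stamp',.53,-.088,.024)]:
        m=(np.hypot(P[...,0]-x,P[...,1]-y)<.045)&(H>hz-.006)&(H<hz+.01);q=P[m];print(nm,m.sum(),q.min(0),q.max(0),(q.min(0)+q.max(0))/2,np.median(q[:,2]))
E
python3 m1.py
```

```text
top base pts 661 z 0.010659231366463077
base c [0.49983212 0.15711214] 0.001073009491200011 29 (array([0.4995194 , 0.15385913, 0.12739433]), np.float64(0.00030232428059981387))
tray n [-0.13840214  0.18856634  0.97225901] lean 0.236094084118415 dir 126.27757196770078 2857
tray C [0.49600421 0.16194069 0.06299788] 0.0005612084205836587
ear ang 19 105.64398264399813 99.92865403060014 113.32440725854005 0.12151102659551573
handle 70 ((0.0010123606771230698, 8.771196007728577e-05), (0.014986936934292316, 0.03484766557812691), 18.06698226928711) hmax 0.06761007552687213 world [0.48742027 0.1726388  0.12265972]
scene base pts 1359 z 0.01073792003658347
base c [0.4957068  0.15172818] 0.0012145694566153276 23 (array([0.49443979, 0.15011364, 0.12807779]), np.float64(0.0007707598008058203))
tray n [-0.13736838  0.18519096  0.97305408] lean 0.23267064508571614 dir 126.56677200268616 989
tray C [0.49279935 0.159154   0.06435959] 0.0011174711631529097
ear ang 7 111.32475959637289 102.80642440801698 113.69783075361836 0.12384323627973887
handle 46 ((-0.0005256556905806065, -0.0005049649626016617), (0.014406793750822544, 0.035197947174310684), 15.811941146850586) hmax 0.06271576442181986 world [0.48324689 0.16666997 0.12026634]
tall 204 [ 0.43950431 -0.35161343  0.08403942] [ 0.49091169 -0.30020252  0.09066325] [ 0.465208   -0.32590798  0.08735133] 0.08845164191451432
mid 125 [ 0.44178714 -0.24033973  0.06441105] [ 0.48506155 -0.1984757   0.07040001] [ 0.46342434 -0.21940771  0.06740553] 0.06782492729015621
low 180 [ 0.55361054 -0.34560888  0.03815155] [ 0.60684082 -0.2954458   0.04448713] [ 0.58022568 -0.32052734  0.04131934] 0.04250130886379666
stamp 230 [ 0.49173063 -0.127387    0.01801621] [ 0.5624333  -0.05524018  0.02590398] [ 0.52708197 -0.09131359  0.02196009] 0.022378078485123076
```

```bash
cat >> h.py <<'E'
from scipy.spatial.transform import Rotation as Ro
def Rt(yawy,n=(0,0,1)):
    "tool pointing along -n, tool y horizontal heading yawy deg"
    n=np.array(n,float);n/=np.linalg.norm(n);a=np.radians(yawy)
    z=-n;y=np.array([np.cos(a),np.sin(a),0]);y-=z*(y@z);y/=np.linalg.norm(y)
    return np.stack([np.cross(y,z),y,z],1)
def delta(p,R):
    s=manip.read_state();R0=np.array(s['eef_rot'])
    l=R0.T@(np.array(p)-s['ee_pos'])*1000
    print('lin',l.round(1).tolist(),'rot',np.degrees(Ro.from_matrix(R0.T@R).as_rotvec()).round(2).tolist())
def st():
    s=manip.read_state();R=np.array(s['eef_rot'])
    print('t',round(s['time_s'],2),'p',s['ee_pos'].round(4),'yawy',np.degrees(np.arctan2(R[1,1],R[0,1])).round(2),'z',R[:,2].round(4),'F',s['force'].round(1),'w',round(s['gripper_width'],4),'ff',round(s['finger_force'],1),'j',s['joint_pos'].round(0))
E
python3 - <<'E'
from h import *
n=np.array([-.138,.187,.973]);g=np.array([.4886,.1685,.1046])
# stand y axis: perpendicular to x (yaw 107)
delta(g-n*.019+n*.1,Rt(17,n))
E
```

```text
lin [511.5, -733.0, 48.3] rot [-13.27, -6.9, -87.01]
```

```bash
python3 -m pendant '{"linear":[[511,-733,0],[511,-733,0],[511,-733,0],[511,-733,0],[511,-733,0],[511,-733,0],[511,-733,0],[511,-733,0],[511,-733,0],[511,-733,0],[511,-733,0],[511,-733,0],[511,-733,0],[511,-733,0],[511,-733,0],[511,-733,0],[511,-733,20],[511,-733,48],[511,-733,48],[511,-733,48]],"delta_rot":[[-13.3,-6.9,-87],[-13.3,-6.9,-87],[-13.3,-6.9,-87],[-13.3,-6.9,-87],[-13.3,-6.9,-87],[-13.3,-6.9,-87],[-13.3,-6.9,-87],[-13.3,-6.9,-87],[-13.3,-6.9,-87],[-13.3,-6.9,-87],[-13.3,-6.9,-87],[-13.3,-6.9,-87],[-13.3,-6.9,-87],[-13.3,-6.9,-87],[-13.3,-6.9,-87],[-13.3,-6.9,-87],[-13.3,-6.9,-87],[-13.3,-6.9,-87],[-13.3,-6.9,-87],[-13.3,-6.9,-87]],"grip":[1,1,1,1,1,1,1,1,1,1,1,1,1,1,1,1,1,1,1,0.7]}' 40
python3 - <<'E'
from h import *
st();n=np.array([-.138,.187,.973]);g=np.array([.4886,.1685,.1046])
delta(g-n*.019,Rt(17,n))
E
```

```text
time_s: 2.1
ee_pos: [0.4764, 0.1835, 0.1818]
eef_rot: [[-0.288, 0.948, 0.136], [0.931, 0.31, -0.19], [-0.222, 0.072, -0.972]]
force: [-0.2, -0.2, 0.0]
gripper_width: 0.0733
finger_force: 0.0
t 2.1 p [0.4764 0.1835 0.1818] yawy 18.13 z [ 0.1364 -0.1897 -0.9723] F [-0.2 -0.2  0. ] w 0.0733 ff 0.0 j [-13.  25. -28. 123.  38.  42. -51.]
lin [-0.3, 1.3, 98.6] rot [-0.13, 0.13, 0.19]
```

```bash
python3 -m pendant '{"linear":[[0,1,30],[0,1,60],[0,1,80],[0,1,90],[0,1,98],[0,1,98],[0,1,98],[0,1,98],[0,1,98],[0,1,98],[0,1,98],[0,1,98],[0,1,98],[0,1,98]],"delta_rot":[[0,0,0],[0,0,0],[0,0,0],[0,0,0],[0,0,0],[0,0,0],[0,0,0],[0,0,0],[0,0,0],[0,0,0],[0,0,0],[0,0,0],[0,0,0],[0,0,0]],"grip":[0.7,0.7,0.7,0.7,0.7,0.7,0.4,0.2,0.05,0,0,0,0,0]}' 50
python3 - <<'E'
from h import *
st();s=manip.read_state()
delta(s['ee_pos']+[0,0,.12],Rt(17))
E
```

```text
time_s: 3.5
ee_pos: [0.4926, 0.165, 0.0889]
eef_rot: [[-0.285, 0.948, 0.141], [0.932, 0.308, -0.188], [-0.222, 0.078, -0.972]]
force: [-0.1, 0.7, 5.8]
gripper_width: 0.0136
finger_force: 51.0
t 3.5 p [0.4926 0.165  0.0889] yawy 18.0 z [ 0.1409 -0.1885 -0.9719] F [-0.1  0.7  5.8] w 0.0136 ff 51.0 j [-17.  33. -20. 126.  51.  32. -62.]
lin [-26.7, 9.3, -116.6] rot [4.55, 12.83, 0.5]
```

```bash
python3 -m pendant '{"linear":[[-2,1,-10],[-4,2,-20],[-9,3,-40],[-14,5,-60],[-20,7,-87],[-27,9,-117],[-27,9,-117],[-27,9,-117],[-27,9,-117],[-27,9,-117],[-27,9,-117],[-27,9,-117]],"delta_rot":[[0,0,0],[0,0,0],[0,0,0],[1,4,0],[2,8,0],[3,10,0.3],[4.5,12.8,0.5],[4.5,12.8,0.5],[4.5,12.8,0.5],[4.5,12.8,0.5],[4.5,12.8,0.5],[4.5,12.8,0.5]],"grip":[0,0,0,0,0,0,0,0,0,0,0,0]}' 60
cat > m2.py <<'E'
from h import *
st()
for n in ('scene','top'): snap(n,n+'1')
a=np.load('pics/top1.npz')['im'][130:265,110:290];b=np.load('pics/scene1.npz')['im'][110:245,140:320]
cv2.imwrite('pics/c.png',cv2.resize(np.hstack([a,b]),None,fx=2.2,fy=2.2,interpolation=cv2.INTER_CUBIC)[:,:,::-1])
E
python3 m2.py
```

```text
time_s: 4.7
ee_pos: [0.491, 0.1646, 0.2081]
eef_rot: [[-0.294, 0.956, -0.002], [0.956, 0.294, -0.001], [-0.001, -0.002, -1.0]]
force: [0.4, -0.2, -5.0]
gripper_width: 0.0132
finger_force: 59.0
t 4.7 p [0.491  0.1646 0.2081] yawy 17.08 z [-0.0018 -0.0014 -1.    ] F [ 0.4 -0.2 -5. ] w 0.0132 ff 59.0 j [  5.  25. -38. 119.  22.  44. -29.]
```

View pics/c.png

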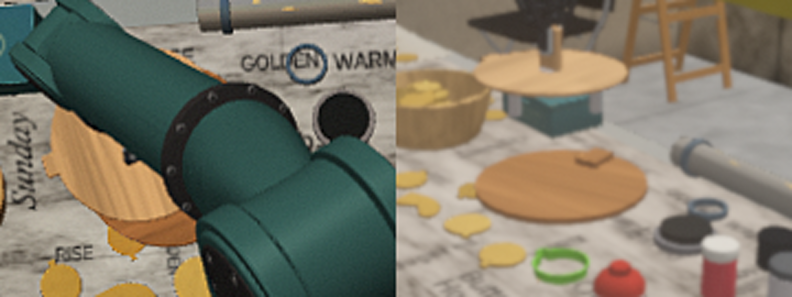

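```bash
cat > m3.py <<'E'
from h import *
from m1 import circ
z=np.load('pics/scene1.npz');im,d=z['im'],z['d'];P=cloud('scene',d)
hsv=cv2.cvtColor(im,cv2.COLOR_RGB2HSV)
reg=(np.hypot(P[...,0]-.497,P[...,1]-.154)<.16)&(hsv[...,1]>90)
b=reg&(abs(P[...,2]-.0108)<.004)
n_,l,stt,_=cv2.connectedComponentsWithStats(b.astype(np.uint8));b=l==1+stt[1:,4].argmax()
# edge by colour contour on plane z=.012
q=P[b];h=cv2.convexHull(q[:,:2].astype(np.float32))[:,0]
c,e=circ(h);print('base free',c,e);c,e=circ(h,.130);print('base',c,e,np.median(q[:,2]))
m=reg&(P[...,2]>.017)&(P[...,2]<.032);q=P[m];k=np.hypot(*(q[:,:2]-c).T)<.125;q=q[k]
t=q[q[:,2]>.0195];r=cv2.minAreaRect(t[:,:2].astype(np.float32));print('block',len(q),len(t),np.percentile(q[:,2],[5,50,95]),r,np.array(r[0])-c,np.degrees(np.arctan2(*(np.array(r[0])-c)[::-1])),np.hypot(*(np.array(r[0])-c)))
v=np.mean(t[:,:2],0)-c;print('mean',np.degrees(np.arctan2(v[1],v[0])),np.hypot(*v))
# tray
reg=np.hypot(P[...,0]-.491,P[...,1]-.165)<.14
for lo,hi in((.155,.180),):
    q=P[reg&(P[...,2]>lo)&(P[...,2]<hi)];zz=np.median(q[:,2]);q=q[abs(q[:,2]-zz)<.004]
    c0=q.mean(0);n=np.linalg.svd(q-c0)[2][2];print('tray z',zz,'n',n*np.sign(n[2]))
    h=cv2.convexHull(q[:,:2].astype(np.float32))[:,0];ct,e=circ(h,.11);g=abs(np.hypot(*(h-ct).T)-.11)<.003;ct,e=circ(h[g],.11);print('tray c',ct,e,g.sum())
    w=q[:,:2]-ct;r=np.hypot(*w.T);a=np.degrees(np.arctan2(w[:,1],w[:,0]))[(r>.114)];print('ear',np.median(a),len(a))
E
python3 m3.py
```

```text
base free [0.49435781 0.15135722 0.1282281 ] 0.0007004615680590437
base [0.49560654 0.15232378] 0.0009607880968912769 0.010727760470287673
block 85 73 [0.01781666 0.02223071 0.0238289 ] ((0.5787338018417358, 0.18049713969230652), (0.056116290390491486, 0.03774109482765198), 13.02029037475586) [0.08312726 0.02817336] 18.722469554332076 0.08777174780452558
mean 19.233129854227602 0.08663225031084164
tray z 0.17750403389420355 n [-0.00139804 -0.0038608   0.99999157]
tray c [0.48771651 0.16425103] 0.0004152336373549198 15
ear 112.97689015995104 3
```

```bash
python3 -m pendant '{"linear":[[-20,-6,-5],[-50,-15,-10],[-85,-26,-20],[-120,-37,-20],[-155,-47,-20],[-190,-58,-20],[-225,-69,-20],[-260,-80,-20],[-280,-86,-20],[-287,-88,-20],[-287,-88,-20],[-287,-88,-20],[-287,-88,-20],[-287,-88,-20],[-287,-88,-20],[-287,-88,-20],[-287,-88,-20]],"delta_rot":[[0,0,3],[0,0,8],[0,0,14],[0,0,20],[0,0,26],[0,0,32],[0,0,38],[0,0,44],[0,0,50],[0,0,56],[0,0,62],[0,0,68],[0,0,74],[0,0,80],[0,0,85],[0,0,88],[0,0,88]],"grip":[0,0,0,0,0,0,0,0,0,0,0,0,0,0,0,0,0]}'
sed -e 's/0+1//' m2.py | sed "s/n+'1'/n+'2'/;s/top1/top2/;s/scene1/scene2/;s/c.png/e.png/;s/110:290\]/130:310]/" > m4.py; python3 m4.py
```

```text
time_s: 6.5
ee_pos: [0.4914, -0.1354, 0.2286]
eef_rot: [[0.945, 0.326, -0.001], [0.326, -0.945, -0.001], [-0.001, 0.0, -1.0]]
force: [-0.7, 0.1, -4.1]
gripper_width: 0.0131
finger_force: 58.9
t 6.5 p [ 0.4914 -0.1354  0.2286] yawy -70.95 z [-1.2e-03 -7.0e-04 -1.0e+00] F [-0.7  0.1 -4.1] w 0.0131 ff 58.9 j [ 22.  19. -15. 119.   7.  42. -68.]
```

View pics/e.png

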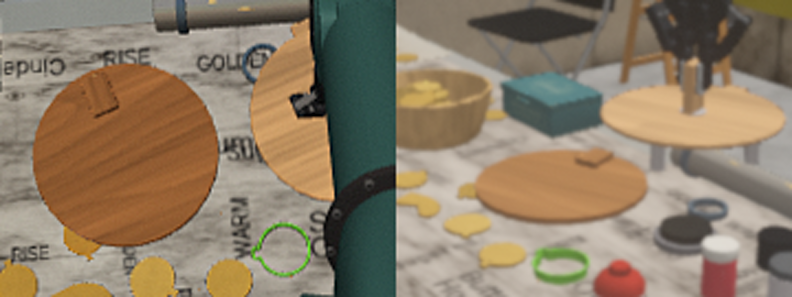

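```bash
cat > m5.py <<'E'
from h import *
from m1 import circ
for n,zb in(('top',.004),('scene',-.0014)):
    z=np.load(f'pics/{n}2.npz');im,d=z['im'],z['d'];P=cloud(n,d);P[...,2]-=zb
    hsv=cv2.cvtColor(im,cv2.COLOR_RGB2HSV)
    reg=(np.hypot(P[...,0]-.497,P[...,1]-.154)<.145)&(hsv[...,1]>90)&(P[...,2]>.007)
    m=reg.astype(np.uint8);cs,_=cv2.findContours(m,cv2.RETR_EXTERNAL,cv2.CHAIN_APPROX_NONE);cs=max(cs,key=len)[:,0]
    e=np.array([ray(n,u,v,.012+zb)[:2] for u,v in cs]);c,r=circ(e,.130);g=abs(np.hypot(*(e-c).T)-.13)<.005;c,r=circ(e[g],.13)
    print(n,'base',c,r,circ(e[g])[0])
    q=P[reg&(P[...,2]>.020)&(P[...,2]<.03)];q=q[np.hypot(*(q[:,:2]-c).T)<.122][:,:2]
    rc=cv2.minAreaRect(q.astype(np.float32));v=np.array(rc[0])-c;v2=q.mean(0)-c
    print(' block',len(q),rc,np.degrees(np.arctan2(v[1],v[0])),np.hypot(*v),np.degrees(np.arctan2(v2[1],v2[0])),np.hypot(*v2),np.degrees(np.arctan2(*np.linalg.svd(q-q.mean(0))[2][0][::-1])))
    s=manip.read_state();reg=(np.hypot(P[...,0]-.491,P[...,1]+.135)<.14)&(P[...,2]>.19)&(P[...,2]<.215)
    q=P[reg];zz=np.median(q[:,2]);q=q[abs(q[:,2]-zz)<.005];h=cv2.convexHull(q[:,:2].astype(np.float32))[:,0]
    ct,e=circ(h,.11)
    for _ in range(3): g=abs(np.hypot(*(h-ct).T)-.11)<.003;ct,e=circ(h[g],.11)
    w=q[:,:2]-ct;r=np.hypot(*w.T);a=np.degrees(np.arctan2(w[:,1],w[:,0]))[(r>.1145)&(r<.126)]
    c0=q.mean(0);nn=np.linalg.svd(q-c0)[2][2]
    print(' tray',ct,zz,e,g.sum(),'ear',np.median(a) if len(a) else 0,len(a),'n',nn*np.sign(nn[2]))
E
python3 m5.py
```

```text
top base [0.49938014 0.15597957] 0.00320626243560318 [0.4992907  0.15475255 0.12695714]
 block 159 ((0.5882145166397095, 0.17392408847808838), (0.05541813373565674, 0.06601487845182419), 20.112079620361328) 11.420055237929434 0.09062865306595648 19.304924691095387 0.08837418121383427 -163.51619305728414
 tray [ 0.49204719 -0.13416056] 0.20162251939205889 0.00047984460687248986 19 ear 20.36691543942385 26 n [-9.31693510e-04 -2.06730528e-03  9.99997429e-01]
scene base [0.49298358 0.14759481] 0.0017896031221092679 [0.49202332 0.147314   0.12835867]
 block 76 ((0.5778999328613281, 0.18159855902194977), (0.05494577810168266, 0.03831719607114792), 17.359397888183594) 21.823051549977375 0.09147153619022538 20.864739612154 0.09026329123737369 -160.94564744317603
 tray [ 0.48825027 -0.13601462] 0.20423718861865087 0.0006775643331025996 32 ear 18.2801004179354 9 n [-0.00177898 -0.00487017  0.99998656]
```

Run:
```python
from h import *
delta([.4987,.1541,.2286],Rt(-70.7))
```

```text
lin [101.6, -271.4, -0.2] rot [0.01, 0.07, -0.21]
```

```bash
python3 -m pendant '{"linear":[[6,-15,0],[16,-43,0],[29,-77,0],[42,-112,0],[55,-147,0],[68,-182,0],[80,-214,0],[90,-240,0],[97,-259,0],[101.5,-271.5,0],[101.5,-271.5,0],[101.5,-271.5,30],[101.5,-271.5,60],[101.5,-271.5,90],[101.5,-271.5,110],[101.5,-271.5,120],[101.5,-271.5,120],[101.5,-271.5,120]],"delta_rot":[[0,0,0],[0,0,0],[0,0,0],[0,0,-0.2],[0,0,-0.2],[0,0,-0.2],[0,0,-0.2],[0,0,-0.2],[0,0,-0.2],[0,0,-0.2],[0,0,-0.2],[0,0,-0.2],[0,0,-0.2],[0,0,-0.2],[0,0,-0.2],[0,0,-0.2],[0,0,-0.2],[0,0,-0.2]],"grip":[0,0,0,0,0,0,0,0,0,0,0,0,0,0,0,0,0,0]}'
python3 - <<'E'
from h import *
st();delta([.4987,.1541,.0865],Rt(-70.7))
im,d=snap('scene','scene3')
P=cloud('scene',d);P[...,2]+=.0014
reg=(np.hypot(P[...,0]-.4987,P[...,1]-.154)<.14)&(P[...,2]>.06)&(P[...,2]<.1);q=P[reg];zz=np.median(q[:,2]);q=q[abs(q[:,2]-zz)<.004];c0=q.mean(0);n=np.linalg.svd(q-c0)[2][2];print(zz,n,q.min(0),q.max(0))
a=im[110:245,140:320]
cv2.imwrite('pics/f.png',cv2.resize(a,None,fx=3,fy=3,interpolation=cv2.INTER_CUBIC)[:,:,::-1])
E
```

```text
time_s: 8.4
ee_pos: [0.4999, 0.1532, 0.1092]
eef_rot: [[0.945, 0.328, 0.0], [0.328, -0.945, -0.001], [0.0, 0.001, -1.0]]
force: [1.0, -0.1, -4.0]
gripper_width: 0.0139
finger_force: 58.9
t 8.4 p [0.4999 0.1532 0.1092] yawy -70.87 z [ 5.e-04 -6.e-04 -1.e+00] F [ 1.  -0.1 -4. ] w 0.0139 ff 58.9 j [ -11.   31.  -14.  123.   16.   28. -109.]
lin [-0.9, -1.2, 22.7] rot [0.04, -0.01, -0.17]
0.084822898550506 [-0.00174409 -0.00342573  0.99999261] [0.38501583 0.04224554 0.08084565] [0.6150994  0.26253664 0.08854516]
```

View pics/f.png

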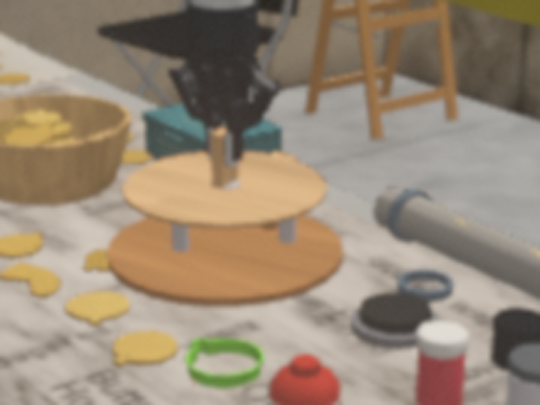

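```bash
python3 -m pendant '{"linear":[[-1,-1,8],[-1,-1,15],[-1,-1,19],[-1,-1,21],[-1,-1,22],[-1,-1,23],[-1,-1,23.5],[-1,-1,23.5]],"delta_rot":[[0,0,0],[0,0,0],[0,0,0],[0,0,0],[0,0,0],[0,0,0],[0,0,0],[0,0,0]],"grip":[0,0,0,0,0,0,0,0]}'
```

```text
time_s: 9.25
ee_pos: [0.4979, 0.1542, 0.0851]
eef_rot: [[0.945, 0.328, -0.001], [0.328, -0.945, -0.001], [-0.001, 0.0, -1.0]]
force: [0.1, -0.2, -4.7]
gripper_width: 0.0133
finger_force: 59.1
```

```bash
python3 -m pendant '{"linear":[[0.5,0,0.5],[0.5,0,1],[0.5,0,1.5],[0.5,0,2],[0.5,0,2.5],[0.5,0,2.5]],"delta_rot":[[0,0,0],[0,0,0],[0,0,0],[0,0,0],[0,0,0],[0,0,0]],"grip":[0,0,0,0,0,0]}'
```

```text
time_s: 9.85
ee_pos: [0.4984, 0.1544, 0.0833]
eef_rot: [[0.945, 0.328, -0.0], [0.328, -0.945, -0.001], [-0.001, 0.001, -1.0]]
force: [-2.3, -0.9, 4.6]
gripper_width: 0.0133
finger_force: 60.6
```

```bash
python3 -m pendant '{"linear":[[0,0,0],[0,0,0],[0,0,0],[0,0,0],[0,0,0],[0,0,0],[0,0,-20],[0,0,-50],[0,0,-90],[0,0,-130],[0,0,-170],[0,0,-170],[0,0,-170]],"delta_rot":[[0,0,0],[0,0,0],[0,0,0],[0,0,0],[0,0,0],[0,0,0],[0,0,0],[0,0,0],[0,0,0],[0,0,0],[0,0,0],[0,0,0],[0,0,0]],"grip":[0.1,0.2,0.3,0.5,0.6,0.7,0.7,0.7,0.7,0.7,0.7,0.7,0.7]}'
python3 - <<'E'
from h import *
st();s=manip.read_state()
delta([.468,-.323,.25],Rt(-70.9))
E
```

```text
time_s: 11.15
ee_pos: [0.4988, 0.1545, 0.2533]
eef_rot: [[0.945, 0.328, 0.001], [0.328, -0.945, -0.0], [0.001, 0.001, -1.0]]
force: [0.1, -0.1, -0.1]
gripper_width: 0.0598
finger_force: 0.0
t 11.15 p [0.4988 0.1545 0.2533] yawy -70.84 z [ 1.4e-03 -3.0e-04 -1.0e+00] F [ 0.1 -0.1 -0.1] w 0.0598 ff 0.0 j [  -7.   19.  -20.  116.    9.   46. -102.]
lin [-185.8, 441.0, 3.5] rot [0.04, -0.07, 0.06]
```

```bash
python3 -m pendant '{"linear":[[-186,442,0],[-186,442,0],[-186,442,0],[-186,442,0],[-186,442,0],[-186,442,0],[-186,442,0],[-186,442,0],[-186,442,0],[-186,442,0],[-186,442,0],[-186,442,0],[-186,442,0]],"delta_rot":[[0,0,0],[0,0,0],[0,0,0],[0,0,0],[0,0,0],[0,0,0],[0,0,0],[0,0,0],[0,0,0],[0,0,0],[0,0,0],[0,0,0],[0,0,0]],"grip":[1,1,1,1,1,1,1,1,1,1,1,1,1]}'
cat > m6.py <<'E'
from h import *
from m1 import circ
import sys
def stand(P,im,tag):
    q=P[(np.hypot(P[...,0]-.4985,P[...,1]-.1545)<.14)&(P[...,2]>.048)&(P[...,2]<.07)]
    zz=np.median(q[:,2]);q=q[abs(q[:,2]-zz)<.006];c0=q.mean(0);n=np.linalg.svd(q-c0)[2][2];n*=np.sign(n[2])
    h=cv2.convexHull(q[:,:2].astype(np.float32))[:,0];ct,e=circ(h,.11)
    for _ in range(3): g=abs(np.hypot(*(h-ct).T)-.11)<.003;ct,e=circ(h[g],.11)
    print(tag,'tray z',zz.round(4),'n',n.round(4),'c',ct.round(4))
def tops(P,tag,items):
    for nm,x,y,hz in items:
        q=P[(np.hypot(P[...,0]-x,P[...,1]-y)<.045)&(P[...,2]>hz-.005)&(P[...,2]<hz+.008)]
        if len(q)>20: print(tag,nm,len(q),((q.min(0)+q.max(0))/2)[:2].round(4),np.ptp(q,0)[:2].round(3),np.median(q[:,2]).round(4))
B={'top':np.array([.0006,.0012,.004]),'scene':np.array([-.0031,-.0006,-.0014])}
def look(tag,items,do_stand=True):
    for n in('top','scene'):
        im,d=snap(n,n+tag);P=cloud(n,d)-B[n]
        if do_stand: stand(P,im,n)
        tops(P,n,items)
if __name__=='__main__':
    st()
    look('4',[('tall',.468,-.323,.09),('mid',.4665,-.219,.07),('low',.584,-.3185,.044),('stamp',.53,-.09,.024),('timer',.358,-.17,.058),('ring',.613,-.043,.012)])
    delta([.468,-.324,.036],Rt(-70.9))
E
python3 m6.py
```

```text
time_s: 12.45
ee_pos: [0.4676, -0.3218, 0.2516]
eef_rot: [[0.944, 0.331, -0.003], [0.331, -0.944, 0.002], [-0.002, -0.002, -1.0]]
force: [-0.7, 0.1, 0.8]
gripper_width: 0.0856
finger_force: 0.0
t 12.45 p [ 0.4676 -0.3218  0.2516] yawy -70.69 z [-0.0029  0.0016 -1.    ] F [-0.7  0.1  0.8] w 0.0856 ff 0.0 j [ 38.  22. -10. 111.   5.  48. -46.]
top tray z 0.0567 n [ 1.e-04 -1.e-03  1.e+00] c [0.4998 0.1545]
top tall 161 [ 0.4669 -0.3232] [0.044 0.051] 0.088
top mid 128 [ 0.4657 -0.2191] [0.042 0.041] 0.0677
top low 182 [ 0.5847 -0.3181] [0.051 0.05 ] 0.042
top stamp 339 [ 0.5289 -0.0892] [0.07 0.07] 0.0221
top timer 45 [ 0.357  -0.1683] [0.024 0.021] 0.0566
top ring 92 [ 0.6118 -0.0445] [0.059 0.056] 0.0108
scene tray z 0.0591 n [-0.0019 -0.0037  1.    ] c [0.4964 0.1534]
scene tall 205 [ 0.4696 -0.3246] [0.05  0.052] 0.0898
scene mid 129 [ 0.4655 -0.2192] [0.043 0.043] 0.0694
scene low 182 [ 0.5828 -0.3205] [0.054 0.051] 0.0438
scene stamp 229 [ 0.5291 -0.0921] [0.07 0.07] 0.0237
scene timer 53 [ 0.3567 -0.1682] [0.026 0.023] 0.0573
scene ring 85 [ 0.612  -0.0446] [0.058 0.061] 0.0108
lin [-0.5, 2.3, 216.3] rot [-0.07, 0.09, 0.27]
```

```bash
python3 -m pendant '{"linear":[[-0.5,2,40],[-0.5,2,80],[-0.5,2,115],[-0.5,2,145],[-0.5,2,170],[-0.5,2,190],[-0.5,2,205],[-0.5,2,215],[-0.5,2,215],[-0.5,2,215],[-0.5,2,215],[-0.5,2,215],[-0.5,2,215],[-0.5,2,215],[-0.5,2,215],[-0.5,2,215],[-0.5,2,215]],"delta_rot":[[0,0,0],[0,0,0],[0,0,0],[0,0,0],[0,0,0],[0,0,0],[0,0,0],[0,0,0],[0,0,0],[0,0,0],[0,0,0],[0,0,0],[0,0,0],[0,0,0],[0,0,0],[0,0,0],[0,0,0]],"grip":[1,1,1,1,1,1,1,1,1,0.8,0.6,0.5,0.4,0.4,0.4,0.4,0.4]}' 60
python3 -c "
from h import *
st();delta([.5293,-.0903,.16],Rt(-70.9))"
```

```text
time_s: 14.25
ee_pos: [0.4685, -0.3265, 0.0391]
eef_rot: [[0.945, 0.328, 0.001], [0.328, -0.945, -0.001], [0.0, 0.002, -1.0]]
force: [-1.3, 2.2, 6.4]
gripper_width: 0.049
finger_force: 81.9
t 14.25 p [ 0.4685 -0.3265  0.0391] yawy -70.83 z [ 6.0e-04 -1.5e-03 -1.0e+00] F [-1.3  2.2  6.4] w 0.049 ff 81.9 j [ 35.  39.  -6. 119.  10.  23. -51.]
lin [135.0, -202.9, -121.2] rot [0.09, -0.0, 0.07]
```

```bash
python3 -m pendant '{"linear":[[0,0,-15],[0,0,-40],[0,0,-75],[0,0,-105],[0,0,-121],[15,-23,-121],[35,-53,-121],[60,-90,-121],[85,-128,-121],[108,-162,-121],[125,-188,-121],[133,-200,-121],[135,-203,-121],[135,-203,-121],[135,-203,-121]],"delta_rot":[[0,0,0],[0,0,0],[0,0,0],[0,0,0],[0,0,0],[0,0,0],[0,0,0],[0,0,0],[0,0,0],[0,0,0],[0,0,0],[0,0,0],[0,0,0],[0,0,0],[0,0,0]],"grip":[0.4,0.4,0.4,0.4,0.4,0.4,0.4,0.4,0.4,0.4,0.4,0.4,0.4,0.4,0.4]}'
cat > held.py <<'E'
from m6 import *
import sys
# visible centre of held tub top: height ztop, radius r
def held(tag,ztop,r,tcp):
    for n in('top','scene'):
        im,d=snap(n,n+tag);P=cloud(n,d)-B[n]
        q=P[(np.hypot(P[...,0]-tcp[0],P[...,1]-tcp[1])<r+.006)&(P[...,2]>ztop-.09)&(P[...,2]<ztop-.03)] if 0 else P[(np.hypot(P[...,0]-tcp[0],P[...,1]-tcp[1])<.06)&(P[...,2]>ztop-.1)&(P[...,2]<ztop+.01)]
        print(n,len(q),q.min(0).round(4) if len(q) else 0,q.max(0).round(4) if len(q) else 0)
E
python3 -c "
from h import *
st();delta([.5293,-.0903,.16],Rt(-70.9));im,d=snap('scene','scene5');snap('top','top5')
cv2.imwrite('pics/g.png',cv2.resize(im[130:260,210:370],None,fx=3.5,fy=3.5,interpolation=cv2.INTER_CUBIC)[:,:,::-1])"
```

```text
time_s: 15.75
ee_pos: [0.5282, -0.0926, 0.1587]
eef_rot: [[0.946, 0.325, -0.001], [0.325, -0.946, -0.002], [-0.002, 0.002, -1.0]]
force: [-0.5, -0.1, -1.1]
gripper_width: 0.0489
finger_force: 82.8
t 15.75 p [ 0.5282 -0.0926  0.1587] yawy -71.02 z [-0.0015 -0.0021 -1.    ] F [-0.5 -0.1 -1.1] w 0.0489 ff 82.8 j [ 12.  27.  -9. 120.   7.  34. -73.]
lin [1.8, -1.8, -1.3] rot [0.09, 0.12, -0.12]
```

View pics/g.png

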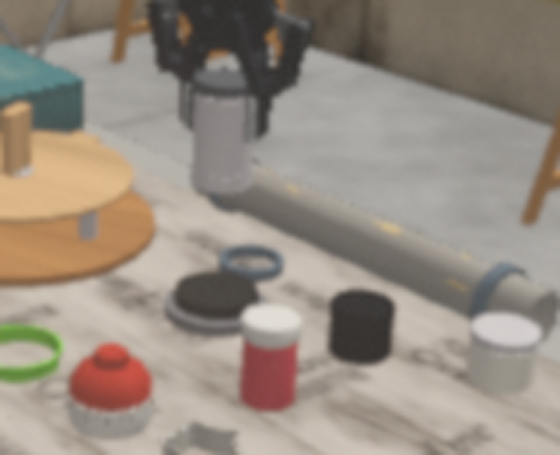

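```bash
cat > held.py <<'E'
from m6 import *
def held(n,tag,zlo,zhi,R):
    z=np.load(f'pics/{n}{tag}.npz');P=cloud(n,z['d'])-B[n];t=manip.read_state()['ee_pos']
    q=P[(np.hypot(P[...,0]-t[0],P[...,1]-t[1])<R+.012)&(P[...,2]>zlo-.02)&(P[...,2]<zhi)]
    print(n,len(q),'zmin',np.percentile(q[:,2],[0,1,3]).round(4),end=' ')
    s=q[q[:,2]>zlo]
    h=s[:,:2];c,e=circ(h,R) if 0 else (None,None)
    from scipy.optimize import least_squares
    v=np.array(manip.calibration(n)['cam_to_world'])[:2,3]-t[:2];v/=np.hypot(*v)
    r=least_squares(lambda a:np.hypot(*(h-a).T)-R,t[:2]-0*v,loss='soft_l1',f_scale=.001);print('c',r.x.round(4),'off',(r.x-t[:2]).round(4),len(h),np.median(abs(r.fun)).round(4))
if __name__=='__main__': held('scene','5',.125,.15,.025)
E
python3 held.py
```

```text
scene 174 zmin [0.1192 0.1207 0.1217] c [ 0.5299 -0.0904] off [0.0017 0.002 ] 147 0.001
```

```bash
python3 -m pendant '{"linear":[[0,0,25],[0,0,50],[0,0,70],[0,0,82],[0,0,90],[0,0,95],[0,0,99],[0,0,102],[0,0,104],[0,0,105],[0,0,105],[0,0,105]],"delta_rot":[[0,0,0],[0,0,0],[0,0,0],[0,0,0],[0,0,0],[0,0,0],[0,0,0],[0,0,0],[0,0,0],[0,0,0],[0,0,0],[0,0,0]],"grip":[0.4,0.4,0.4,0.4,0.4,0.4,0.4,0.4,0.4,0.4,0.4,0.4]}'
```

```text
time_s: 17.05
ee_pos: [0.5288, -0.0904, 0.055]
eef_rot: [[0.944, 0.329, -0.0], [0.329, -0.944, -0.001], [-0.001, 0.001, -1.0]]
force: [-1.7, -0.2, 7.8]
gripper_width: 0.0486
finger_force: 97.8
```

```bash
python3 -m pendant '{"linear":[[0,0,1],[0,0,2],[0,0,2.5],[0,0,2.5],[0,0,2.5]],"delta_rot":[[0,0,0],[0,0,0],[0,0,0],[0,0,0],[0,0,0]],"grip":[0.4,0.4,0.4,0.4,0.4]}'
```

```text
time_s: 17.55
ee_pos: [0.529, -0.0903, 0.0547]
eef_rot: [[0.944, 0.329, 0.0], [0.329, -0.944, -0.002], [-0.0, 0.002, -1.0]]
force: [-6.2, 0.5, 27.1]
gripper_width: 0.0488
finger_force: 98.2
```

```bash
python3 -c "
from h import *
delta([.4399,.1343,.2],Rt(-70.9))"; python3 -m pendant '{"linear":[[0,0,-3],[0,0,-10],[0,0,-30],[0,0,-65],[0,0,-105],[0,0,-145],[-18,-24,-145],[-43,-58,-145],[-73,-98,-145],[-103,-140,-145],[-128,-175,-145],[-148,-205,-145],[-156,-228,-145],[-158,-240,-145],[-158,-240,-145],[-158,-240,-145],[-158,-240,-145]],"delta_rot":[[0,0,0],[0,0,0],[0,0,0],[0,0,0],[0,0,0],[0,0,0],[0,0,0],[0,0,0],[0,0,0],[0,0,0],[0,0,0],[0,0,0],[0,0,0],[0,0,0],[0,0,0],[0,0,0],[0,0,0]],"grip":[0.4,0.4,0.4,0.4,0.4,0.4,0.4,0.4,0.4,0.4,0.4,0.4,0.4,0.4,0.4,0.4,0.4]}'
python3 -c "
from h import *
delta([.4399,.1343,.2],Rt(-70.9));delta([.4399,.1343,.0982],Rt(-70.9))"
```

```text
lin [-10.4, -241.2, -145.8] rot [0.11, 0.02, 0.09]
time_s: 19.25
ee_pos: [0.3016, 0.0843, 0.1964]
eef_rot: [[0.945, 0.327, 0.0], [0.327, -0.945, -0.001], [-0.0, 0.001, -1.0]]
force: [-0.4, 0.1, -1.0]
gripper_width: 0.049
finger_force: 100.5
lin [147.1, -2.0, -3.6] rot [0.03, 0.01, -0.0]
lin [147.1, -2.1, 98.2] rot [0.03, 0.01, -0.0]
```

```bash
python3 -m pendant '{"linear":[[20,-1,-4],[50,-2,-4],[85,-2,-4],[115,-2,-4],[135,-2,-4],[147,-2,-4],[147,-2,-4],[147,-2,25],[147,-2,55],[147,-2,75],[147,-2,87],[147,-2,92],[147,-2,94],[147,-2,94]],"delta_rot":[[0,0,0],[0,0,0],[0,0,0],[0,0,0],[0,0,0],[0,0,0],[0,0,0],[0,0,0],[0,0,0],[0,0,0],[0,0,0],[0,0,0],[0,0,0],[0,0,0]],"grip":[0.4,0.4,0.4,0.4,0.4,0.4,0.4,0.4,0.4,0.4,0.4,0.4,0.4,0.4]}'
python3 -c "
from h import *
st();delta([.4399,.1343,.0977],Rt(-70.9))"
```

```text
time_s: 20.65
ee_pos: [0.4387, 0.1346, 0.1024]
eef_rot: [[0.945, 0.328, -0.001], [0.328, -0.945, -0.001], [-0.001, 0.001, -1.0]]
force: [-0.2, -0.3, -1.9]
gripper_width: 0.0487
finger_force: 100.5
t 20.65 p [0.4387 0.1346 0.1024] yawy -70.83 z [-7.e-04 -9.e-04 -1.e+00] F [-0.2 -0.3 -1.9] w 0.0487 ff 100.5 j [ -14.   28.  -11.  131.   14.   22. -108.]
lin [1.1, 0.7, 4.7] rot [0.03, 0.06, 0.07]
```

```bash
python3 -m pendant '{"linear":[[1,0.5,1],[1,0.5,2],[1,0.5,3],[1,0.5,3.7],[1,0.5,4.4],[1,0.5,4.4]],"delta_rot":[[0,0,0],[0,0,0],[0,0,0],[0,0,0],[0,0,0],[0,0,0]],"grip":[0.4,0.4,0.4,0.4,0.4,0.4]}' 30
```

```text
time_s: 21.25
ee_pos: [0.4401, 0.1347, 0.0979]
eef_rot: [[0.944, 0.329, -0.001], [0.329, -0.944, -0.001], [-0.001, 0.001, -1.0]]
force: [-0.4, -1.2, 2.4]
gripper_width: 0.0486
finger_force: 100.7
```

```bash
python3 -m pendant '{"linear":[[0,0,0],[0,0,0],[0,0,0],[0,0,0],[0,0,0],[0,0,0],[0,0,-15],[0,0,-40],[0,0,-75],[0,0,-115],[0,0,-140],[0,0,-140],[0,0,-140]],"delta_rot":[[0,0,0],[0,0,0],[0,0,0],[0,0,0],[0,0,0],[0,0,0],[0,0,0],[0,0,0],[0,0,0],[0,0,0],[0,0,0],[0,0,0],[0,0,0]],"grip":[0.5,0.58,0.64,0.7,0.76,0.8,0.8,0.8,0.8,0.8,0.8,0.8,0.8]}' 60
python3 -c "
from h import *
st();delta([.4662,-.2192,.25],Rt(-160.9))"
```

```text
time_s: 22.55
ee_pos: [0.4401, 0.1346, 0.2379]
eef_rot: [[0.945, 0.328, 0.0], [0.328, -0.945, -0.001], [-0.0, 0.001, -1.0]]
force: [1.0, 0.2, -0.9]
gripper_width: 0.0685
finger_force: 0.0
t 22.55 p [0.4401 0.1346 0.2379] yawy -70.84 z [ 2.e-04 -7.e-04 -1.e+00] F [ 1.   0.2 -0.9] w 0.0685 ff 0.0 j [  -8.   15.  -17.  124.    7.   41. -101.]
lin [-91.5, 342.8, -11.9] rot [0.04, -0.03, 90.06]
```

```bash
python3 -m pendant '{"linear":[[-92,343,-12],[-92,343,-12],[-92,343,-12],[-92,343,-12],[-92,343,-12],[-92,343,-12],[-92,343,-12],[-92,343,-12],[-92,343,-12],[-92,343,-12],[-92,343,-12],[-92,343,-12],[-92,343,-12]],"delta_rot":[[0,0,-90],[0,0,-90],[0,0,-90],[0,0,-90],[0,0,-90],[0,0,-90],[0,0,-90],[0,0,-90],[0,0,-90],[0,0,-90],[0,0,-90],[0,0,-90],[0,0,-90]],"grip":[1,1,1,1,1,1,1,1,1,1,1,1,1]}'
cat > m7.py <<'E'
from m6 import *
st();look('7',[('tall',.44,.1345,.149),('mid',.4665,-.219,.07),('low',.584,-.3185,.044),('timer',.358,-.17,.058)])
delta([.466,-.2192,.025],Rt(19.1))
a=np.load('pics/top7.npz')['im'][120:265,120:400]
cv2.imwrite('pics/i.png',cv2.resize(a,None,fx=2.8,fy=2.8,interpolation=cv2.INTER_CUBIC)[:,:,::-1])
E
python3 m7.py
```

```text
time_s: 23.85
ee_pos: [0.4646, -0.2191, 0.2479]
eef_rot: [[-0.328, 0.945, -0.004], [0.945, 0.328, 0.001], [0.003, -0.004, -1.0]]
force: [0.4, -0.2, -0.1]
gripper_width: 0.0852
finger_force: 0.0
t 23.85 p [ 0.4646 -0.2191  0.2479] yawy 19.17 z [-0.0043  0.0014 -1.    ] F [ 0.4 -0.2 -0.1] w 0.0852 ff 0.0 j [ 42.  20. -28. 117.  13.  46.  26.]
top tray z 0.0568 n [ 0.0017 -0.0014  1.    ] c [0.4999 0.1546]
top tall 234 [0.4414 0.1328] [0.048 0.049] 0.147
top mid 128 [ 0.4659 -0.219 ] [0.043 0.042] 0.0676
top timer 40 [ 0.3584 -0.1673] [0.021 0.023] 0.0555
scene tray z 0.0591 n [-0.0015 -0.0058  1.    ] c [0.4967 0.1541]
scene tall 93 [0.4397 0.13  ] [0.051 0.051] 0.1488
scene mid 130 [ 0.466  -0.2179] [0.042 0.045] 0.0692
scene low 73 [ 0.6159 -0.309 ] [0.023 0.043] 0.0431
scene timer 54 [ 0.3557 -0.1695] [0.026 0.023] 0.0573
lin [-0.7, 1.5, 223.5] rot [-0.16, -0.1, 0.0]
```

View pics/i.png

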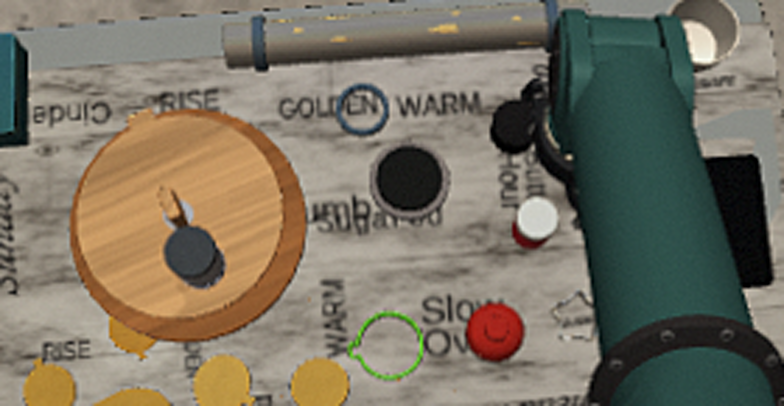

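```bash
python3 -m pendant '{"linear":[[0,1,40],[0,1,80],[-0.5,1.5,120],[-0.5,1.5,155],[-0.5,1.5,185],[-0.5,1.5,205],[-0.5,1.5,218],[-0.5,1.5,227],[-0.5,1.5,227],[-0.5,1.5,227],[-0.5,1.5,227],[-0.5,1.5,227],[-0.5,1.5,227],[-0.5,1.5,227],[-0.5,1.5,227],[-0.5,1.5,227],[-0.5,1.5,227]],"delta_rot":[[0,0,0],[-0.2,-0.1,0],[-0.2,-0.1,0],[-0.2,-0.1,0],[-0.2,-0.1,0],[-0.2,-0.1,0],[-0.2,-0.1,0],[-0.2,-0.1,0],[-0.2,-0.1,0],[-0.2,-0.1,0],[-0.2,-0.1,0],[-0.2,-0.1,0],[-0.2,-0.1,0],[-0.2,-0.1,0],[-0.2,-0.1,0],[-0.2,-0.1,0],[-0.2,-0.1,0]],"grip":[1,1,1,1,1,1,1,1,0.8,0.7,0.6,0.5,0.4,0.35,0.35,0.35,0.35]}' 60
python3 -c "
from h import *
st();delta([.5293,-.0905,.15],Rt(19.1))"
```

```text
time_s: 25.65
ee_pos: [0.4679, -0.22, 0.0241]
eef_rot: [[-0.328, 0.945, 0.005], [0.945, 0.328, -0.002], [-0.004, 0.004, -1.0]]
force: [-0.7, -0.9, 5.5]
gripper_width: 0.0422
finger_force: 59.7
t 25.65 p [ 0.4679 -0.22    0.0241] yawy 19.16 z [ 0.0048 -0.0022 -1.    ] F [-0.7 -0.9  5.5] w 0.0422 ff 59.7 j [ 30.  39. -14. 125.  29.  18.  11.]
lin [101.7, 101.0, -125.9] rot [0.22, 0.21, 0.06]
```

```bash
python3 -m pendant '{"linear":[[0,0,-15],[0,0,-40],[0,0,-75],[0,0,-105],[0,0,-126],[12,12,-126],[30,30,-126],[50,50,-126],[70,70,-126],[87,86,-126],[97,96,-126],[101.5,101,-126],[101.5,101,-126],[101.5,101,-126]],"delta_rot":[[0,0,0],[0,0,0],[0,0,0],[0,0,0],[0,0,0],[0,0,0],[0.2,0.2,0],[0.2,0.2,0],[0.2,0.2,0],[0.2,0.2,0],[0.2,0.2,0],[0.2,0.2,0],[0.2,0.2,0],[0.2,0.2,0]],"grip":[0.35,0.35,0.35,0.35,0.35,0.35,0.35,0.35,0.35,0.35,0.35,0.35,0.35,0.35]}'
python3 -c "
from held import *
st();delta([.5293,-.0905,.0401],Rt(19.1));im,d=snap('scene','scene8');held('scene','8',.128,.15,.021)"
```

```text
time_s: 27.05
ee_pos: [0.5282, -0.0918, 0.1488]
eef_rot: [[-0.327, 0.945, -0.002], [0.945, 0.327, -0.0], [0.001, -0.002, -1.0]]
force: [-0.5, 0.1, -1.8]
gripper_width: 0.0425
finger_force: 60.8
t 27.05 p [ 0.5282 -0.0918  0.1488] yawy 19.09 z [-2.4e-03 -1.0e-04 -1.0e+00] F [-0.5  0.1 -1.8] w 0.0425 ff 60.8 j [ 23.  29. -24. 119.  20.  36.   4.]
lin [0.8, 1.7, 108.7] rot [-0.13, -0.04, -0.02]
scene 114 zmin [0.1255 0.1256 0.127 ] c [ 0.5281 -0.0887] off [-0.0001  0.0033] 101 0.0011
```

```bash
python3 -m pendant '{"linear":[[-0.8,0.8,25],[-0.8,0.8,50],[-0.8,0.8,72],[-0.8,0.8,85],[-0.8,0.8,93],[-0.8,0.8,98],[-0.8,0.8,102],[-0.8,0.8,105],[-0.8,0.8,107],[-0.8,0.8,109],[-0.8,0.8,110],[-0.8,0.8,110],[-0.8,0.8,110]],"delta_rot":[[0,0,0],[0,0,0],[0,0,0],[0,0,0],[0,0,0],[0,0,0],[0,0,0],[0,0,0],[0,0,0],[0,0,0],[0,0,0],[0,0,0],[0,0,0]],"grip":[0.35,0.35,0.35,0.35,0.35,0.35,0.35,0.35,0.35,0.35,0.35,0.35,0.35]}'
```

```text
time_s: 28.4
ee_pos: [0.5302, -0.091, 0.0402]
eef_rot: [[-0.328, 0.945, -0.0], [0.945, 0.328, -0.0], [-0.0, -0.0, -1.0]]
force: [-2.5, -0.3, 9.2]
gripper_width: 0.042
finger_force: 61.1
```

```bash
python3 -m pendant '{"linear":[[0,0,1],[0,0,2],[0,0,2.5],[0,0,2.5],[0,0,2.5]],"delta_rot":[[0,0,0],[0,0,0],[0,0,0],[0,0,0],[0,0,0]],"grip":[0.35,0.35,0.35,0.35,0.35]}'
python3 -c "
from h import *
delta([.5187,.0959,.21],Rt(19.1))"
```

```text
time_s: 28.9
ee_pos: [0.5303, -0.091, 0.0397]
eef_rot: [[-0.328, 0.945, 0.0], [0.945, 0.328, -0.001], [-0.001, -0.0, -1.0]]
force: [-5.5, 0.2, 26.7]
gripper_width: 0.0425
finger_force: 61.4
lin [180.1, 50.4, -170.6] rot [-0.01, 0.08, 0.08]
```

```bash
python3 -m pendant '{"linear":[[0,0,-3],[0,0,-10],[0,0,-30],[0,0,-65],[0,0,-105],[0,0,-145],[15,4,-170],[40,11,-170],[75,21,-170],[110,31,-170],[140,39,-170],[160,45,-170],[173,48,-170],[180,50,-170],[180,50,-170],[180,50,-170]],"delta_rot":[[0,0,0],[0,0,0],[0,0,0],[0,0,0],[0,0,0],[0,0,0],[0,0,0],[0,0,0],[0,0,0],[0,0,0],[0,0,0],[0,0,0],[0,0,0],[0,0,0],[0,0,0],[0,0,0]],"grip":[0.35,0.35,0.35,0.35,0.35,0.35,0.35,0.35,0.35,0.35,0.35,0.35,0.35,0.35,0.35,0.35]}'
python3 -c "
from h import *
st();delta([.5187,.0959,.0827],Rt(19.1))"
```

```text
time_s: 30.5
ee_pos: [0.5182, 0.0941, 0.2065]
eef_rot: [[-0.327, 0.945, -0.002], [0.945, 0.327, -0.0], [0.0, -0.002, -1.0]]
force: [-0.2, -0.5, -1.9]
gripper_width: 0.0421
finger_force: 61.0
t 30.5 p [0.5182 0.0941 0.2065] yawy 19.08 z [-1.7e-03 -1.0e-04 -1.0e+00] F [-0.2 -0.5 -1.9] w 0.0421 ff 61.0 j [  7.  24. -29. 118.  17.  42. -13.]
lin [1.5, 1.2, 123.8] rot [-0.1, -0.02, -0.02]
```

```bash
python3 -m pendant '{"linear":[[1.5,1,25],[1.5,1,55],[1.5,1,85],[1.5,1,103],[1.5,1,113],[1.5,1,118],[1.5,1,120],[1.5,1,121.5],[1.5,1,122.5],[1.5,1,123.5],[1.5,1,123.5]],"delta_rot":[[0,0,0],[0,0,0],[0,0,0],[0,0,0],[0,0,0],[0,0,0],[0,0,0],[0,0,0],[0,0,0],[0,0,0],[0,0,0]],"grip":[0.35,0.35,0.35,0.35,0.35,0.35,0.35,0.35,0.35,0.35,0.35]}'
```

```text
time_s: 31.6
ee_pos: [0.5186, 0.0974, 0.0834]
eef_rot: [[-0.329, 0.944, -0.001], [0.944, 0.329, 0.001], [0.001, -0.0, -1.0]]
force: [-0.5, 0.2, -1.5]
gripper_width: 0.042
finger_force: 61.0
```

```bash
python3 -m pendant '{"linear":[[-1,0,0.5],[-1,0,1],[-1,0,1],[-1,0,1],[-1,0,1],[-1,0,1],[-1,0,1],[-1,0,1],[-1,0,1],[-1,0,-10],[-1,0,-30],[-1,0,-65],[-1,0,-105],[-1,0,-150],[-1,0,-150],[-1,0,-150]],"delta_rot":[[0,0,0],[0,0,0],[0,0,0],[0,0,0],[0,0,0],[0,0,0],[0,0,0],[0,0,0],[0,0,0],[0,0,0],[0,0,0],[0,0,0],[0,0,0],[0,0,0],[0,0,0],[0,0,0]],"grip":[0.35,0.35,0.35,0.45,0.52,0.58,0.64,0.7,0.7,0.7,0.7,0.7,0.7,0.7,0.7,0.7]}'
cat > m8.py <<'E'
from m6 import *
st()
for n in('top','scene'):
    im,d=snap(n,n+'9');P=cloud(n,d)-B[n];H=P[...,2]
    stand(P,im,n);tops(P,n,[('tall',.44,.1315,.149),('mid',.5187,.096,.129)])
    m=((H>.036)&(H<.052)&(P[...,0]>.4)&(P[...,0]<.75)&(P[...,1]<-.15)&(P[...,1]>-.5)).astype(np.uint8)
    k,l,s,c=cv2.connectedComponentsWithStats(m)
    for i in range(1,k):
        if s[i,4]>60: q=P[l==i];print(n,c[i].round(),s[i,4],((q.min(0)+q.max(0))/2).round(4),np.ptp(q,0).round(3),im[l==i].mean(0).round())
a=np.load('pics/top9.npz')['im'][120:265,120:400]
cv2.imwrite('pics/j.png',cv2.resize(a,None,fx=2.8,fy=2.8,interpolation=cv2.INTER_CUBIC)[:,:,::-1])
E
python3 m8.py
```

```text
time_s: 33.2
ee_pos: [0.5197, 0.0964, 0.2349]
eef_rot: [[-0.328, 0.945, 0.002], [0.945, 0.328, 0.001], [0.0, 0.002, -1.0]]
force: [0.1, -0.7, 0.4]
gripper_width: 0.06
finger_force: 0.0
t 33.2 p [0.5197 0.0964 0.2349] yawy 19.16 z [ 0.0021  0.0011 -1.    ] F [ 0.1 -0.7  0.4] w 0.06 ff 0.0 j [  8.  22. -31. 116.  15.  45. -12.]
top tray z 0.0569 n [ 0.0016 -0.0014  1.    ] c [0.5003 0.1541]
top tall 220 [0.4413 0.1326] [0.047 0.05 ] 0.1472
top [304. 130.] 423 [ 0.688  -0.2249  0.044 ] [0.057 0.147 0.016] [103.  97.  87.]
top [373. 125.] 67 [ 0.6757 -0.4237  0.0439] [0.053 0.062 0.015] [96. 89. 79.]
top [334. 144.] 224 [ 0.633  -0.3043  0.0424] [0.052 0.053 0.013] [184. 182. 192.]
top [304. 164.] 224 [ 0.5762 -0.2092  0.043 ] [0.052 0.052 0.014] [25. 23. 23.]
scene tray z 0.0592 n [-0.0016 -0.004   1.    ] c [0.4969 0.154 ]
scene tall 90 [0.4408 0.1309] [0.051 0.052] 0.1489
scene mid 74 [0.5168 0.0987] [0.044 0.047] 0.1281
scene [347. 216.] 519 [ 0.6583 -0.2416  0.044 ] [0.109 0.183 0.016] [143. 138. 134.]
scene [313. 218.] 166 [ 0.5784 -0.209   0.0412] [0.054 0.053 0.01 ] [68. 65. 62.]
scene [399. 231.] 151 [ 0.6815 -0.4096  0.044 ] [0.046 0.061 0.016] [148. 144. 137.]
scene [397. 242.] 177 [ 0.6502 -0.423   0.044 ] [0.054 0.068 0.016] [140. 136. 130.]
```

View pics/j.png

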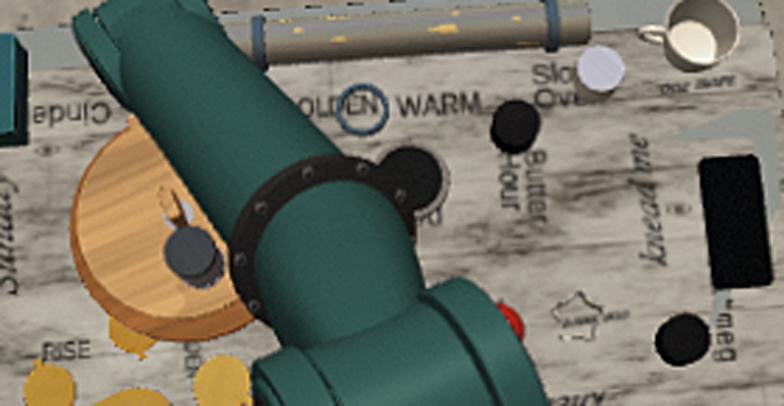

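Run:
```python
from h import *
from m6 import B
for t in('0','9'):
    P=cloud('top',np.load(f'pics/top{t}.npz')['d'])-B['top']
    for y in np.arange(-.38,-.22,.02):
        q=P[(abs(P[...,1]-y)<.006)&(P[...,2]>.015)&(P[...,0]>.662)&(P[...,0]<.8)]
        if len(q):print(t,y.round(2),q[:,0].min().round(4),q[:,0].max().round(4),q[:,2].max().round(3))
delta([.633,-.3045,.25],Rt(-90))
```

```text
0 -0.38 0.6621 0.6881 0.072
0 -0.36 0.6645 0.6749 0.061
0 -0.3 0.6677 0.7101 0.058
0 -0.28 0.665 0.7127 0.058
0 -0.26 0.6638 0.7151 0.066
0 -0.24 0.6631 0.7116 0.061
9 -0.38 0.6622 0.6874 0.068
9 -0.36 0.666 0.6755 0.055
9 -0.3 0.6672 0.7044 0.055
9 -0.28 0.665 0.7122 0.06
9 -0.26 0.663 0.7144 0.063
9 -0.24 0.6655 0.7118 0.058
lin [-415.8, -23.0, -17.8] rot [-0.17, 0.11, 109.17]
```

```bash
python3 -m pendant '{"linear":[[-50,-3,-18],[-100,-6,-18],[-150,-9,-18],[-200,-12,-18],[-250,-14,-18],[-300,-17,-18],[-340,-20,-18],[-375,-22,-18],[-400,-23,-18],[-416,-23,-18],[-416,-23,-18],[-416,-23,-18],[-416,-23,-18],[-416,-23,-18],[-416,-23,-18],[-416,-23,-18]],"delta_rot":[[0,0,8],[0,0,16],[0,0,24],[0,0,32],[0,0,40],[0,0,48],[0,0,56],[0,0,64],[0,0,72],[0,0,80],[0,0,88],[0,0,96],[0,0,104],[0,0,109],[0,0,109],[0,0,109]],"grip":[1,1,1,1,1,1,1,1,1,1,1,1,1,1,1,1]}'
python3 - <<'E'
from m6 import *
st()
for n in('top','scene'):
    im,d=snap(n,n+'10');P=cloud(n,d)-B[n]
    stand(P,im,n);tops(P,n,[('low',.633,-.3045,.044),('mid',.518,.097,.129)])
delta([.633,-.305,.008],Rt(-90))
E
```

```text
time_s: 34.9
ee_pos: [0.6333, -0.3037, 0.249]
eef_rot: [[1.0, 0.005, -0.004], [0.005, -1.0, 0.002], [-0.004, -0.002, -1.0]]
force: [-0.8, -0.7, -0.7]
gripper_width: 0.0855
finger_force: 0.0
t 34.9 p [ 0.6333 -0.3037  0.249 ] yawy -89.69 z [-0.0043  0.0017 -1.    ] F [-0.8 -0.7 -0.7] w 0.0855 ff 0.0 j [ 21.  31.   2.  94.  -1.  55. -67.]
top tray z 0.0568 n [ 3.0e-04 -1.9e-03  1.0e+00] c [0.5    0.1544]
top mid 138 [0.5153 0.098 ] [0.041 0.042] 0.1267
scene tray z 0.0592 n [-0.0024 -0.0045  1.    ] c [0.4973 0.1532]
scene low 196 [ 0.6413 -0.3058] [0.072 0.054] 0.0437
scene mid 73 [0.517  0.0991] [0.042 0.048] 0.1282
lin [0.2, 1.5, 241.7] rot [-0.09, 0.17, 0.26]
```

```bash
python3 -m pendant '{"linear":[[0,1.5,40],[0,1.5,80],[0,1.5,120],[0,1.5,160],[0,1.5,190],[0,1.5,212],[0,1.5,228],[0,1.5,236],[0,1.5,239],[0,1.5,239],[0,1.5,239],[0,1.5,239],[0,1.5,239],[0,1.5,239],[0,1.5,239],[0,1.5,239],[0,1.5,239]],"delta_rot":[[0,0,0],[-0.1,0.2,0],[-0.1,0.2,0],[-0.1,0.2,0],[-0.1,0.2,0],[-0.1,0.2,0],[-0.1,0.2,0],[-0.1,0.2,0],[-0.1,0.2,0],[-0.1,0.2,0],[-0.1,0.2,0],[-0.1,0.2,0],[-0.1,0.2,0],[-0.1,0.2,0],[-0.1,0.2,0],[-0.1,0.2,0],[-0.1,0.2,0]],"grip":[1,1,1,1,1,1,1,1,1,0.85,0.75,0.65,0.55,0.45,0.45,0.45,0.45]}' 60
python3 -c "
from h import *
st();delta([.5295,-.0905,.15],Rt(-70.9))"
```

```text
time_s: 36.7
ee_pos: [0.6346, -0.306, 0.0132]
eef_rot: [[1.0, 0.003, 0.004], [0.003, -1.0, -0.002], [0.004, 0.002, -1.0]]
force: [-0.1, 0.2, 6.1]
gripper_width: 0.0512
finger_force: 62.2
t 36.7 p [ 0.6346 -0.306   0.0132] yawy -89.82 z [ 0.0043 -0.0019 -1.    ] F [-0.1  0.2  6.1] w 0.0512 ff 62.2 j [ 21.  47.   1. 101.  -1.  31. -67.]
lin [-103.9, -215.6, -137.6] rot [0.15, -0.23, -18.92]
```

```bash
python3 -m pendant '{"linear":[[0,0,-15],[0,0,-40],[0,0,-75],[0,0,-110],[0,0,-137],[-12,-24,-137],[-30,-60,-137],[-50,-102,-137],[-70,-145,-137],[-87,-180,-137],[-98,-202,-137],[-103,-213,-137],[-104,-216,-137],[-104,-216,-137],[-104,-216,-137]],"delta_rot":[[0,0,0],[0,0,0],[0,0,0],[0,0,0],[0,0,0],[0,0,-2],[0.1,-0.2,-5],[0.1,-0.2,-8],[0.1,-0.2,-12],[0.1,-0.2,-15],[0.1,-0.2,-17],[0.1,-0.2,-19],[0.1,-0.2,-19],[0.1,-0.2,-19],[0.1,-0.2,-19]],"grip":[0.45,0.45,0.45,0.45,0.45,0.45,0.45,0.45,0.45,0.45,0.45,0.45,0.45,0.45,0.45]}'
python3 -c "
from held import *
st();delta([.5295,-.0905,.0292],Rt(-70.9));im,d=snap('scene','scene11');held('scene','11',.14,.168,.026)
cv2.imwrite('pics/k.png',cv2.resize(im[130:260,210:370],None,fx=3.5,fy=3.5,interpolation=cv2.INTER_CUBIC)[:,:,::-1])"
```

```text
time_s: 38.2
ee_pos: [0.5297, -0.0915, 0.1484]
eef_rot: [[0.945, 0.326, -0.0], [0.326, -0.945, -0.001], [-0.001, 0.001, -1.0]]
force: [1.0, -0.6, -1.7]
gripper_width: 0.0509
finger_force: 62.6
t 38.2 p [ 0.5297 -0.0915  0.1484] yawy -70.98 z [-3.e-04 -8.e-04 -1.e+00] F [ 1.  -0.6 -1.7] w 0.0509 ff 62.6 j [  8.  27.  -3. 120.   3.  33. -69.]
lin [0.2, -1.1, 119.2] rot [0.04, 0.03, -0.08]
scene 224 zmin [0.135  0.1356 0.1368] c [ 0.529  -0.0909] off [-0.0006  0.0006] 199 0.0014
```

View pics/k.png

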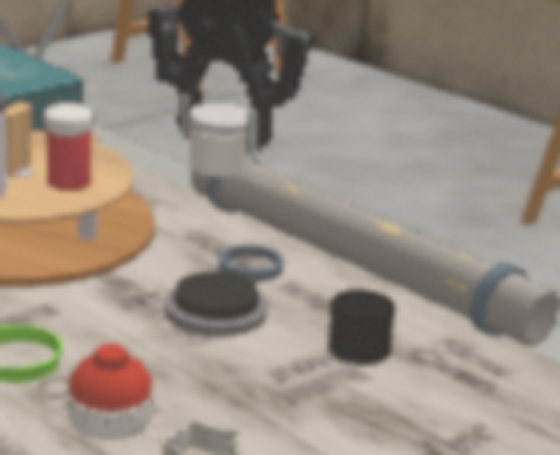

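```bash
python3 -m pendant '{"linear":[[0,-0.5,25],[0,-0.5,50],[0,-0.5,75],[0,-0.5,92],[0,-0.5,103],[0,-0.5,109],[0,-0.5,113],[0,-0.5,116],[0,-0.5,118],[0,-0.5,119],[0,-0.5,120],[0,-0.5,120],[0,-0.5,120]],"delta_rot":[[0,0,0],[0,0,0],[0,0,0],[0,0,0],[0,0,0],[0,0,0],[0,0,0],[0,0,0],[0,0,0],[0,0,0],[0,0,0],[0,0,0],[0,0,0]],"grip":[0.45,0.45,0.45,0.45,0.45,0.45,0.45,0.45,0.45,0.45,0.45,0.45,0.45]}'
python3 -m pendant '{"linear":[[0,0,1],[0,0,2],[0,0,2.5],[0,0,2.5],[0,0,2.5]],"delta_rot":[[0,0,0],[0,0,0],[0,0,0],[0,0,0],[0,0,0]],"grip":[0.45,0.45,0.45,0.45,0.45]}'
python3 -c "
from h import *
delta([.5571,.1747,.21],Rt(-70.9))"
```

```text
time_s: 39.55
ee_pos: [0.5285, -0.09, 0.0297]
eef_rot: [[0.945, 0.328, -0.001], [0.328, -0.945, -0.001], [-0.001, 0.0, -1.0]]
force: [-3.2, -1.8, 9.3]
gripper_width: 0.0514
finger_force: 63.1
time_s: 40.05
ee_pos: [0.5286, -0.09, 0.029]
eef_rot: [[0.945, 0.328, -0.0], [0.328, -0.945, -0.001], [-0.0, 0.001, -1.0]]
force: [-5.7, -0.6, 24.3]
gripper_width: 0.0511
finger_force: 64.9
lin [113.6, -240.6, -181.3] rot [0.05, 0.02, 0.02]
```

```bash
python3 -m pendant '{"linear":[[0,0,-3],[0,0,-10],[0,0,-30],[0,0,-65],[0,0,-105],[0,0,-145],[0,0,-181],[10,-20,-181],[25,-50,-181],[43,-90,-181],[63,-132,-181],[82,-174,-181],[98,-208,-181],[108,-230,-181],[113.5,-240.5,-181],[113.5,-240.5,-181],[113.5,-240.5,-181]],"delta_rot":[[0,0,0],[0,0,0],[0,0,0],[0,0,0],[0,0,0],[0,0,0],[0,0,0],[0,0,0],[0,0,0],[0,0,0],[0,0,0],[0,0,0],[0,0,0],[0,0,0],[0,0,0],[0,0,0],[0,0,0]],"grip":[0.45,0.45,0.45,0.45,0.45,0.45,0.45,0.45,0.45,0.45,0.45,0.45,0.45,0.45,0.45,0.45,0.45]}'
python3 -c "
from h import *
st();delta([.5571,.1747,.072],Rt(-70.9))"
```

```text
time_s: 41.75
ee_pos: [0.5567, 0.1733, 0.2067]
eef_rot: [[0.945, 0.327, -0.002], [0.327, -0.945, -0.001], [-0.002, 0.0, -1.0]]
force: [0.1, -1.2, -1.3]
gripper_width: 0.0505
finger_force: 62.7
t 41.75 p [0.5567 0.1733 0.2067] yawy -70.92 z [-0.0018 -0.0011 -1.    ] F [ 0.1 -1.2 -1.3] w 0.0505 ff 62.7 j [-18.  26.  -6. 112.   4.  43. -96.]
lin [1.1, -1.2, 134.7] rot [0.03, 0.12, -0.02]
```

```bash
python3 -m pendant '{"linear":[[1,-1,25],[1,-1,55],[1,-1,85],[1,-1,108],[1,-1,120],[1,-1,126],[1,-1,130],[1,-1,132],[1,-1,133],[1,-1,134],[1,-1,134]],"delta_rot":[[0,0,0],[0,0,0],[0,0,0],[0,0,0],[0,0,0],[0,0,0],[0,0,0],[0,0,0],[0,0,0],[0,0,0],[0,0,0]],"grip":[0.45,0.45,0.45,0.45,0.45,0.45,0.45,0.45,0.45,0.45,0.45]}'
```

```text
time_s: 42.85
ee_pos: [0.5574, 0.1767, 0.0732]
eef_rot: [[0.944, 0.329, -0.001], [0.329, -0.944, 0.001], [-0.001, -0.001, -1.0]]
force: [-0.1, -0.1, -0.6]
gripper_width: 0.0512
finger_force: 62.7
```

```bash
python3 -m pendant '{"linear":[[0,1,0.5],[0,1,1],[0,1,1.3],[0,1,1.3],[0,1,1.3],[0,1,1.3],[0,1,1.3],[0,1,1.3],[0,1,1.3],[0,1,-10],[0,1,-30],[0,1,-65],[0,1,-105],[0,1,-150],[0,1,-180],[0,1,-180]],"delta_rot":[[0,0,0],[0,0,0],[0,0,0],[0,0,0],[0,0,0],[0,0,0],[0,0,0],[0,0,0],[0,0,0],[0,0,0],[0,0,0],[0,0,0],[0,0,0],[0,0,0],[0,0,0],[0,0,0]],"grip":[0.45,0.45,0.45,0.55,0.62,0.68,0.74,0.8,0.8,0.8,0.8,0.8,0.8,0.8,0.8,0.8]}'
python3 -m pendant '{"linear":[[-50,60,0],[-100,120,0],[-100,170,0],[-100,220,0],[-100,270,0],[-100,320,0],[-100,370,0],[-100,400,0],[-100,400,0]],"delta_rot":[[0,0,0],[0,0,0],[0,0,0],[0,0,0],[0,0,0],[0,0,0],[0,0,0],[0,0,0],[0,0,0]],"grip":[1,1,1,1,1,1,1,1,1]}'
python3 - <<'E'
from m6 import *
st();look('12',[('tall',.44,.1315,.149),('mid',.518,.097,.129),('low',.5571,.1747,.103),('timer',.358,-.17,.058),('ring',.613,-.043,.012),('cutter',.37,-.26,.022)])
a=np.load('pics/top12.npz')['im'][120:265,120:400];b=np.load('pics/scene12.npz')['im'][110:260,140:400]
cv2.imwrite('pics/l.png',cv2.resize(a,None,fx=2.8,fy=2.8,interpolation=cv2.INTER_CUBIC)[:,:,::-1])
cv2.imwrite('pics/m.png',cv2.resize(b,None,fx=3,fy=3,interpolation=cv2.INTER_CUBIC)[:,:,::-1])
E
```

```text
time_s: 44.45
ee_pos: [0.561, 0.1768, 0.2588]
eef_rot: [[0.945, 0.328, 0.009], [0.328, -0.945, 0.004], [0.01, -0.001, -1.0]]
force: [0.2, 1.4, 0.1]
gripper_width: 0.068
finger_force: 0.0
time_s: 45.35
ee_pos: [0.5944, -0.2407, 0.2522]
eef_rot: [[0.946, 0.323, -0.002], [0.323, -0.946, -0.002], [-0.003, 0.001, -1.0]]
force: [0.4, 0.3, -0.3]
gripper_width: 0.0855
finger_force: 0.0
t 45.35 p [ 0.5944 -0.2407  0.2522] yawy -71.13 z [-0.002  -0.0022 -1.    ] F [ 0.4  0.3 -0.3] w 0.0855 ff 0.0 j [ 18.  27.  -0. 102.   0.  51. -53.]
top tray z 0.0567 n [ 3.0e-04 -2.4e-03  1.0e+00] c [0.5003 0.1544]
top tall 219 [0.4416 0.1327] [0.048 0.05 ] 0.1469
top mid 150 [0.5157 0.0994] [0.041 0.039] 0.1264
top low 199 [0.5551 0.1746] [0.051 0.05 ] 0.1011
top ring 89 [ 0.6125 -0.0444] [0.059 0.056] 0.0095
scene tray z 0.0592 n [-0.0041 -0.0075  1.    ] c [0.4976 0.1535]
scene tall 94 [0.4419 0.1298] [0.05  0.052] 0.1488
scene mid 72 [0.5165 0.0974] [0.044 0.051] 0.1283
scene low 31 [0.5559 0.1826] [0.051 0.035] 0.1028
scene timer 54 [ 0.3564 -0.1693] [0.025 0.023] 0.0571
scene ring 84 [ 0.6131 -0.0447] [0.06  0.062] 0.011
scene cutter 101 [ 0.368  -0.2593] [0.054 0.056] 0.0203
```

View pics/l.png

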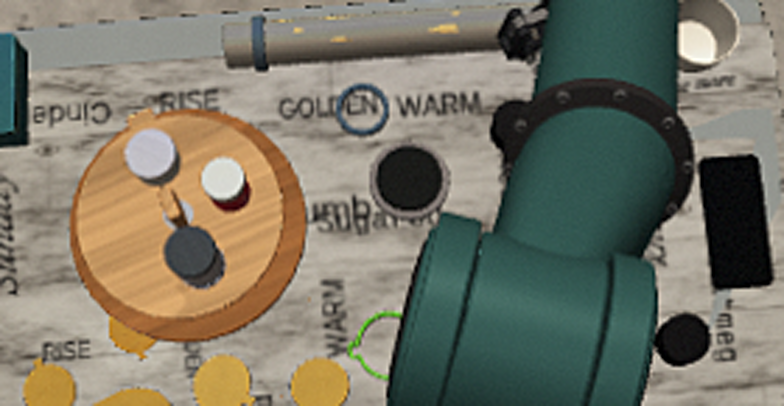

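View pics/m.png

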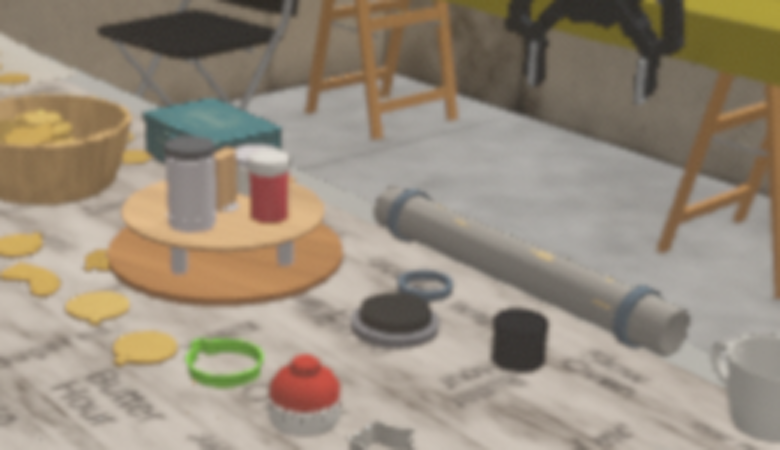

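```bash
python3 -c "
from rig import manip
print(manip.job_done())"
```

```text
the job is handed in; nothing more can be done
None
```

The job is handed in: the stand is seated level with its short foot on the block, and the three tubs present (tall, mid, low; no flat tub was in view) were stamped tallest first and now stand upright on the tray, with the timer, ring and cutter measured where they started.

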